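Set up three Buchner filtrations

ROBOT

A 7-joint arm with a two-finger parallel gripper is mounted at the origin on the work surface. World frame = base frame: x ahead of the robot, y to its left, z up, the work surface at z = 0. Lengths are in m, angles in rad, forces in N, time in s.
With the tool pointing down it reaches from about 0.425 to 0.925 m from the base axis. Payload 6.8 kg.
Tool frame: the origin (TCP) lies at the very end of the fingers, on their centre line; the grasp point (between the pads) lies 19 mm behind it; z points along the fingers, y is the line along which they close (so a half turn about z gives the same grasp; the last joint's range is limited). The gripper opens to 85 mm and grips with 20 to 120 N. Pads are 22 mm wide; open, the fingers measure 114 mm over their backs; the gripper's body (76 mm by 85 mm) begins 54 mm behind the grasp point. The pads swing forward as they close: fully open they stand 13 mm farther back than shut.
Start: joints at [1.15, 0.477, 0.022, 1.555, -0.011, 1.109, -0.083], TCP at [0.208, -0.642, 0.231] pointing down, gripper open.
Joint ranges: [-2.96, 2.96], [-0.34, 2.1], [-1.41, 1.46], [0.24, 2.44], [-1.37, 4.51], [0.17, 1.92], [-2.96, 2.96]. Speed limits (rad/s): [2.39, 2.39, 3.14, 3.14, 3.14, 3.14, 3.14].

INTERFACE

Orientations are given as a unit quaternion [w, x, y, z].
In Python, from station import bot gives the robot as it stands. The module is installed in compiled form; this text tells all that it offers.
- The arm moves only by the shell command python3 -m jog 'ROWS' [OPENING] [FORCE]. ROWS is JSON, a list of rows, each a list of 4 numbers: the shift along the tool's x, y, z in cm, then the turn about the tool's z in rad. In form: [[x, y, z, spin], ...]. A call has 1 to 20 rows; each row is the pose to reach, as a shift and turn from the pose commanded when the call began, along the tool's axes at that moment; what a row does not reach only later rows make up. A row lasts 1/12 s, in which the tool goes at most 41.7 mm and 7.16 degrees, less where a joint would pass 70% of its speed; a pose out of reach is approached as far as the arm can. A call with a gripper value outside its range is refused whole. OPENING is the closure, from -1 (fully open) to 1 (shut), set as the call begins (- or left out, the last holds). The fingers move at their own pace and stop on an object; FORCE is the grip in N (left out, the last holds). Time passes only in rows, so rows that repeat a pose let the fingers close. It gives the time, the measured TCP pose, the force, the opening and the grip force at its end, in the units of the state.
- bot.get_obs(): the state, without advancing time (a new reading comes with each control period).
- bot.read_camera(name): name is "side" or "top"; returns a dict with "pixels" (400x640x3 uint8, red, green, blue), "depth" (400x640 float32, m along the optical axis (not along the pixel's ray), 0 where there is no reading), "fovy" (degrees; the focal length in pixels is half the picture's height over the tangent of half this angle, whatever the lens; pixels are square), "cx", "cy" (the principal point, pixels), "distortion" ([k1, k2, p1, p2, k3] as OpenCV has them; the pictures are not rectified), "pose" (4x4, takes a point from camera to world coordinates). Camera axes: x right, y down, z forward; pixel columns grow to the right and rows downward; lengths in m; the calibration is good to about 2 mm. A picture is of the moment at which its call begins.
- bot.hand_in(): hands the job in; it is judged then, once.
The state is a dict: "t": time; "q": joint angles; "joint_vel": joint speeds; "joint_torque": joint torques, N m; "eef_pos": TCP position; "tool_rot": TCP orientation; "contact_force": force on the tool from outside, world axes, zero at the start; "torque": the same for the moment, N m; "gripper_width": opening from 0.0 (shut) to 1.0 (fully open); "grasp_force": force on a finger pad.
Only numpy, scipy, OpenCV 4.12 (cv2) and the standard library are available. Lean on these libraries where they do the work, as an engineer would, in place of code of your own. Each camera call takes 0.05 s, during which the arm holds its last target. There are 200 camera calls.

TASK

Set up the three vacuum filtrations: first seat the loose rubber collar, narrow end down, in the neck of the one flask that has none, then lower each Buchner funnel from the blue rack, stem down, into the collar of the flask of its own size - small on small, medium on medium, large on large. Everything should sit straight and rest by its own weight alone: lower it gently, never press or drop it in so that it wedges, and leave the brown bottle and the little jar standing where they are.

Things in the scene. Friction and masses are not known exactly. Their poses are not given: they have to be found in the camera images.
- collar: Loose tapered black rubber collar, a cone open at both ends, 36 mm tall, about 35 g, standing narrow end down: outside 27 mm wide at the foot, 42 at the top; bore 17 at the foot, 32 at the top. Origin on the axis at the foot, z up. Seated in the medium flask, its foot is 18 below the neck's mouth (origin 122 above the table), 18 stand proud. Grasp its wide end's outside.
- funnel_small: The smallest of three white Buchner funnels: upright round cup 42 mm outside, 26 tall, wall 3.5, 8 deep inside to its plate; below it a cone 14 tall narrowing to a stem 8 thick (5 at its round tip), 45 long. About 60 g. Origin on the axis where cup meets cone: rim at z +26, stem tip at z -59. Starts upright in one of the rack's holes, origin 86 above the table. Grasp the cup across the row.
- funnel_medium: The middle-sized of three white Buchner funnels: upright round cup 54 mm outside, 32 tall, wall 4, 8 deep inside to its plate; below it a cone 18 tall narrowing to a stem 12 thick (9 at its round tip), 50 long. About 100 g. Origin on the axis where cup meets cone: rim at z +32, stem tip at z -68. Starts upright in one of the rack's holes, origin 91 above the table. Grasp the cup across the row.
- funnel_large: The largest of three white Buchner funnels: upright round cup 66 mm outside, 38 tall, wall 4.5, 8 deep inside to its plate; below it a cone 22 tall narrowing to a stem 15 thick (12 at its round tip), 55 long. About 160 g. Origin on the axis where cup meets cone: rim at z +38, stem tip at z -77. Starts upright in one of the rack's holes, origin 96 above the table. Grasp the cup across the row.
- flask_small: The smallest of three filter flasks: milky plastic cone 66 mm wide at the foot, fixed in a dark base ring 78 wide; neck mouth 105 above the table, bore 26, 39 outside; side tube along +x below the neck, to 51 from the axis. Origin on the axis at the table, z up. It has a black collar: top 122 up, 33 wide, bore 25 at the top, 12 at its foot 32 lower. Seated funnel's origin: 128 up.
- flask_medium: The middle-sized of three filter flasks: milky plastic cone 86 mm wide at the foot, fixed in a dark base ring 98 wide; neck mouth 140 above the table, bore 34, 47 outside; side tube along +x below the neck, to 55 from the axis. Origin on the axis at the table, z up. Neck bare: the loose collar goes here, then the funnel; seated funnel's origin: 167 up.
- flask_large: The largest of three filter flasks: milky plastic cone 104 mm wide at the foot, fixed in a dark base ring 116 wide; neck mouth 165 above the table, bore 40, 53 outside; side tube along +x below the neck, to 58 from the axis. Origin on the axis at the table, z up. It has a black collar: top 188 up, 49 wide, bore 38 at the top, 22 at its foot 40 lower. Seated funnel's origin: 198 up.
- rack: Blue plastic funnel rack, fixed: a board 100 mm (x) by 310 mm (y), 10 mm thick, top 80 mm above the table, on two end panels. Three 27 mm holes in a row along its y axis at y = -100, 0 and +100 mm. Origin under its centre at the table.
- bottle: Bystander: brown screw-cap bottle, 60 mm across, 125 mm tall, standing loose. Origin under its centre. Leave it alone.
- jar: Bystander: small pale jar with a white lid, 40 mm across, 45 mm tall, standing loose among the flasks. Origin under its centre. Leave it alone.
Mind the look-alikes: they are no part of the job. Leave any green or pink look-alike of the flask_large alone.

How it is judged:
By the outcome, as a careful person would: the job done as asked, in the order asked, and still so for the second after the job is handed in, with the robot touching nothing.
It also fails if it takes over 115 s, if anything falls off the work surface, if the arm or the gripper's body presses on something with over 40 N, if the wrist force passes 120 N, or if a joint passes its speed limit or range.

## Working session

There is one attempt and no reset: what is moved stays moved. The work goes in short steps, Python scripts to look and compute and a shell command to move; the robot and the scene stay as the last step left them, time stands still between calls to the robot, and variables do not carry over. Pictures are saved under pics/ and viewed, at most 18 in all, crops included, and the job is handed in when it is done.

```bash
mkdir -p pics; cat > h.py <<'E'
import numpy as np, cv2
from station import bot
def cam(n):
    c=bot.read_camera(n); f=200/np.tan(np.radians(c["fovy"])/2)
    c["K"]=np.array([[f,0,c["cx"]],[0,f,c["cy"]],[0,0,1]]); c["D"]=np.array(c["distortion"],float); return c
def save(c,name,box=None,s=1):
    p=c["pixels"][...,::-1]
    if box: p=p[box[1]:box[3],box[0]:box[2]]
    cv2.imwrite("pics/"+name,cv2.resize(p,None,fx=s,fy=s,interpolation=cv2.INTER_CUBIC))
def world(c,uv,depth=None,z=None):
    n=cv2.undistortPoints(np.array([[uv]],float),c["K"],c["D"])[0,0]
    r=np.array([n[0],n[1],1]); P=np.array(c["pose"])
    if z is not None:
        d=P[:3,:3]@r; return P[:3,3]+d*(z-P[2,3])/d[2]
    if depth is None: depth=c["depth"][int(round(uv[1])),int(round(uv[0]))]
    return P[:3,:3]@(r*depth)+P[:3,3]
def cloud(c):
    v,u=np.mgrid[0:400,0:640]; n=cv2.undistortPoints(np.stack([u.ravel(),v.ravel()],1).astype(float)[:,None],c["K"],c["D"])[:,0]
    P=np.array(c["pose"]); d=c["depth"].ravel()[:,None]
    w=np.hstack([n,np.ones((len(n),1))])*d@P[:3,:3].T+P[:3,3]; w[d[:,0]==0]=np.nan
    return w.reshape(400,640,3)
E
python3 - <<'E'
from h import *
for n in("top","side"):
    c=cam(n); save(c,n+"0.png",s=1.25); print(n,np.round(c["pose"],3).tolist(),c["fovy"],c["cx"],c["cy"],c["D"])
    np.savez(n+"0.npz",**{k:c[k] for k in("pixels","depth","K","D","pose")})
o=bot.get_obs(); print({k:np.round(v,3).tolist() for k,v in o.items()})
E
```

```text
top [[0.03, -0.997, 0.069, 0.398], [-0.999, -0.028, 0.025, -0.021], [-0.023, -0.07, -0.997, 0.933], [0.0, 0.0, 0.0, 1.0]] 56.735199014067156 314.8917945595259 193.96309346726605 [-0.00352068  0.          0.          0.          0.        ]
side [[-0.925, -0.243, 0.292, 0.046], [-0.38, 0.592, -0.711, 1.054], [-0.0, -0.769, -0.64, 1.038], [0.0, 0.0, 0.0, 1.0]] 42.810241301545304 321.1669678584406 197.21001195089622 [-0.09871765  0.          0.          0.          0.        ]
{'t': 0.1, 'q': [1.15, 0.478, 0.022, 1.556, -0.012, 1.109, -0.083], 'joint_vel': [-0.001, -0.001, -0.001, -0.002, 0.001, 0.001, 0.0], 'joint_torque': [0.005, -59.776, 1.614, -28.195, 0.013, 0.005, 0.0], 'eef_pos': [0.208, -0.642, 0.23], 'tool_rot': [-0.001, 0.988, 0.156, -0.0], 'contact_force': [0.099, 0.293, -0.591], 'torque': [0.037, 0.015, 0.013], 'grasp_force': 0.0, 'gripper_width': 1.003}
```

View pics/top0.png

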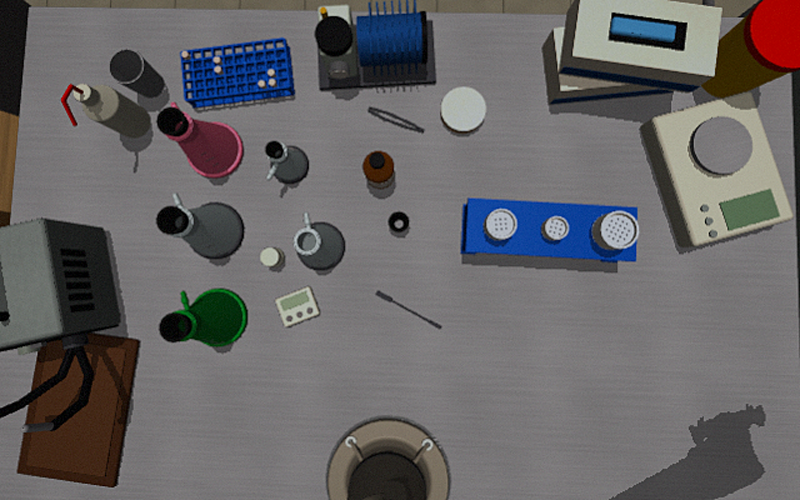

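View pics/side0.png

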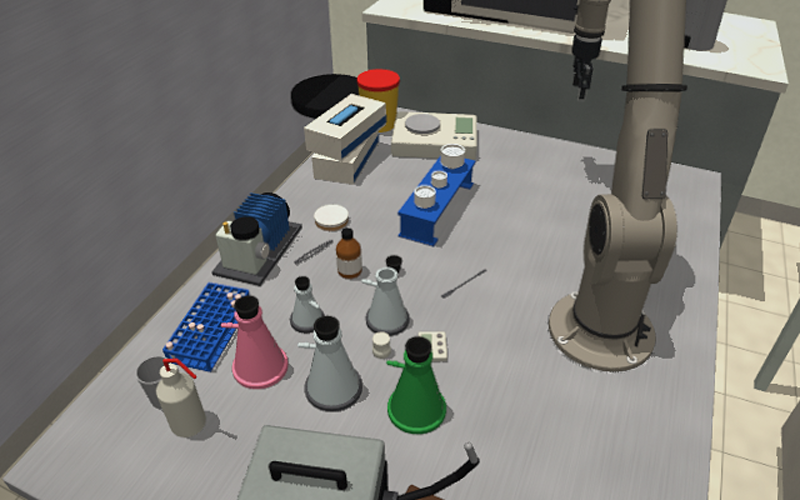

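Top view, in 800-wide pixels: the collar is at (398,222). Grey flasks: large (172,220), medium with bare neck (308,242), small (275,150). Funnels: medium (501,225), small (555,228), large (615,231). The look-alikes of the large flask are pink (172,122) and green (177,327). The bottle (378,165) and jar (271,257) are bystanders. I'll take the grey flasks. Next I measure with depth, plus one close crop.

```bash
python3 - <<'E'
from h import *
from scipy.optimize import least_squares
img=None
W={}
for n in("top","side"):
    c=dict(np.load(n+"0.npz")); W[n]=cloud(c)
    if n=="top":
        a=c["pixels"][100:290,120:530,::-1]; cv2.imwrite("pics/crop.png",cv2.resize(a,None,fx=1.9,fy=1.9,interpolation=cv2.INTER_CUBIC))
        T=c
    else: S=c
# seeds px(800 scale) with expected top height, outer radius
it={"collar":(398,222,.036,.021),"fl_s":(275,150,.122,.0165),"fl_m":(308,242,.140,.0235),"fl_l":(172,220,.188,.0245),
"fu_m":(501,225,.123,.027),"fu_s":(555,228,.112,.021),"fu_l":(615,231,.134,.033),"bottle":(378,160,.125,.015),"jar":(271,255,.045,.02)}
for k,(u,v,h,r) in it.items():
    p0=world(T,(u/1.25,v/1.25),z=h)
    out=[k,np.round(p0,4)]
    for n in W:
        w=W[n].reshape(-1,3); w=w[np.isfinite(w[:,0])]
        m=(np.hypot(*(w[:,:2]-p0[:2]).T)<r+.012)&(abs(w[:,2]-h)<.006)
        q=w[m]
        if len(q)<6: out+=[n,len(q)];continue
        lo,hi=q[:,:2].min(0),q[:,:2].max(0)
        out+=[n,len(q),np.round((lo+hi)/2,4),np.round(hi-lo,3),round(float(np.median(q[:,2])),4)]
    print(*out)
E
```

```text
collar [ 0.5003 -0.006   0.036 ] top 109 [ 0.5028 -0.005 ] [0.037 0.039] 0.0362 side 68 [ 0.502  -0.0055] [0.041 0.045] 0.0334
fl_s [0.6142 0.2167 0.122 ] top 86 [0.6171 0.2202] [0.031 0.03 ] 0.1225 side 59 [0.6153 0.2218] [0.034 0.033] 0.1204
fl_m [0.4495 0.1464 0.14  ] top 184 [0.452  0.1505] [0.046 0.046] 0.1396 side 102 [0.4518 0.1518] [0.045 0.051] 0.138
fl_l [0.4762 0.3616 0.188 ] top 211 [0.4782 0.364 ] [0.046 0.049] 0.1878 side 135 [0.4773 0.3667] [0.048 0.047] 0.1863
fu_m [ 0.49   -0.1877  0.123 ] top 205 [ 0.4934 -0.1864] [0.051 0.052] 0.1222 side 84 [ 0.493  -0.1842] [0.053 0.058] 0.1204
fu_s [ 0.4885 -0.285   0.112 ] top 123 [ 0.4917 -0.2866] [0.04  0.042] 0.1108 side 49 [ 0.4876 -0.2862] [0.04  0.044] 0.1099
fu_l [ 0.4838 -0.3802  0.134 ] top 307 [ 0.4882 -0.3864] [0.065 0.065] 0.1328 side 101 [ 0.4867 -0.3842] [0.066 0.067] 0.1315
bottle [0.5996 0.0312 0.125 ] top 124 [0.602  0.0355] [0.028 0.025] 0.1256 side 55 [0.6001 0.0356] [0.027 0.029] 0.1234
jar [0.4285 0.2372 0.045 ] top 180 [0.426  0.2419] [0.034 0.035] 0.0455 side 123 [0.4259 0.2433] [0.037 0.039] 0.0435
```

View pics/crop.png

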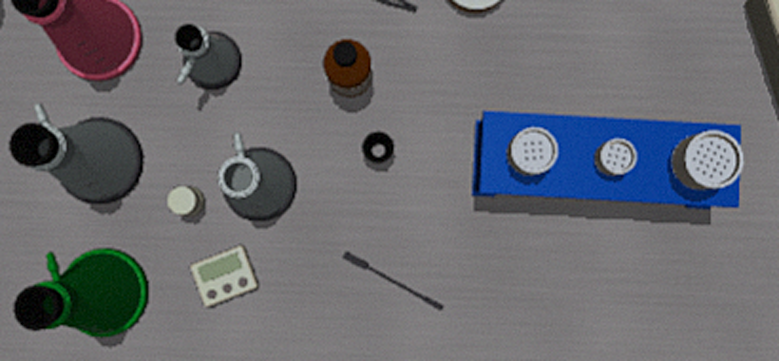

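```bash
cat > meas.py <<'E'
from h import *
IT={"collar":(.502,-.0055,.036,.021),"fl_s":(.616,.221,.122,.0165),"fl_m":(.452,.151,.140,.0235),"fl_l":(.478,.365,.188,.0245),
"fu_m":(.493,-.185,.123,.027),"fu_s":(.490,-.286,.112,.021),"fu_l":(.487,-.385,.134,.033)}
def rim(w,x,y,h,r,tol=.006):
    w=w.reshape(-1,3); w=w[np.isfinite(w[:,0])]
    q=w[(np.hypot(w[:,0]-x,w[:,1]-y)<r+.006)&(abs(w[:,2]-h)<tol)]
    if len(q)<8: return None
    hu=cv2.convexHull(((q[:,:2]-[x,y])*1e4).astype(np.float32)); m=cv2.moments(hu)
    return np.array([x+m["m10"]/m["m00"]/1e4,y+m["m01"]/m["m00"]/1e4,np.sqrt(m["m00"]/np.pi)/1e4*2,np.median(q[:,2])])
if __name__=="__main__":
    W={n:cloud(dict(np.load(n+"0.npz"))) for n in("top","side")}
    for k,a in IT.items(): print(k,*[np.round(rim(W[n],*a)*1e3,1) for n in W])
E
python3 meas.py
python3 -m jog '[[0,0,-5,0],[0,0,-10,-0.1],[47.7,-51.6,-10,-1.257],[47.7,-51.6,-10,-1.257],[47.7,-51.6,-10,-1.257],[47.7,-51.6,-10,-1.257],[47.7,-51.6,-10,-1.257],[47.7,-51.6,-10,-1.257],[47.7,-51.6,-10,-1.257],[47.7,-51.6,-10,-1.257],[47.7,-51.6,-10,-1.257],[47.7,-51.6,-10,-1.257],[47.7,-51.6,-10,-1.257],[47.7,-51.6,-10,-1.257],[47.7,-51.6,-10,-1.257],[47.7,-51.6,-10,-1.257],[47.7,-51.6,-10,-1.257],[47.7,-51.6,-10,-1.257],[47.7,-51.6,-10,-1.257],[47.7,-51.6,-10,-1.257]]' -0.4 20
```

```text
collar [502.8  -5.3  39.1  36.2] [501.1  -3.6  40.2  33.4]
fl_s [616.8 220.3  30.5 122.5] [615.6 222.   32.1 120.4]
fl_m [452.1 150.1  45.2 139.6] [451.1 151.4  46.8 138. ]
fl_l [477.9 363.7  47.2 187.8] [476.9 366.9  46.7 186.3]
fu_m [ 493.8 -186.8   52.5  122.2] [ 493.  -185.7   54.8  120.4]
fu_s [ 491.1 -286.5   40.7  110.8] [ 488.4 -285.5   42.7  109.9]
fu_l [ 488.1 -386.6   65.   132.8] [ 485.8 -384.3   65.6  131.5]
t: 1.77
eef_pos: [0.5044, 0.0038, 0.3317]
tool_rot: [-0.001, 0.704, 0.71, 0.002]
contact_force: [1.2, 0.6, 0.0]
gripper_width: 0.701
grasp_force: 0.0
```

```bash
python3 -m jog '[[0,0,0,0],[0,0,0,0],[0,0,0,0]]'; python3 - <<'E'
from h import *
o=bot.get_obs(); print(o["eef_pos"],o["tool_rot"])
E
```

```text
t: 2.02
eef_pos: [0.5023, -0.0063, 0.3309]
tool_rot: [-0.0, 0.708, 0.706, -0.001]
contact_force: [0.3, -0.3, 0.2]
gripper_width: 0.705
grasp_force: 0.0
[ 0.5022806  -0.00625981  0.33089399] [-6.62702104e-05  7.08344210e-01  7.05866906e-01 -6.21260122e-04]
```

```bash
python3 -m jog '[[0.1,0,-0,0],[0.15,0,4,0],[0.15,0,8,0],[0.15,0,12,0],[0.15,0,16,0],[0.15,0,20,0],[0.15,0,24,0],[0.15,0,27,0],[0.15,0,29,0],[0.15,0,30.5,0],[0.15,0,31,0],[0.15,0,31.1,0],[0.15,0,31.1,0],[0.15,0,31.1,0]]' -0.4 20; python3 -m jog '[[0,0,0,0],[0,0,0,0],[0,0,0,0],[0,0,0,0],[0,0,0,0],[0,0,0,0]]' 0.1 20
python3 - <<'E'
from h import *
c=cam("side"); u=cv2.projectPoints(np.array([[.502,-.005,.03]]),cv2.Rodrigues(np.linalg.inv(c["pose"])[:3,:3])[0],np.linalg.inv(c["pose"])[:3,3],c["K"],c["D"])[0].ravel().astype(int)
save(c,"g1.png",(u[0]-50,u[1]-50,u[0]+50,u[1]+40),6); print(u,bot.get_obs()["eef_pos"])
E
```

```text
t: 3.18
eef_pos: [0.5037, -0.0033, 0.0214]
tool_rot: [0.001, 0.708, 0.707, 0.001]
contact_force: [-0.1, 1.0, 0.8]
gripper_width: 0.699
grasp_force: 0.0
t: 3.68
eef_pos: [0.5036, -0.003, 0.021]
tool_rot: [0.001, 0.707, 0.707, 0.001]
contact_force: [0.5, -0.8, 6.3]
gripper_width: 0.449
grasp_force: 8.7
[314 209] [ 0.50353811 -0.00298873  0.02100562]
```

View pics/g1.png

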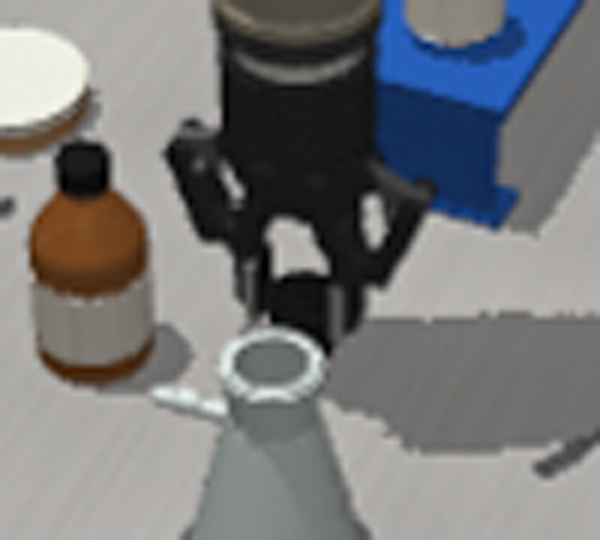

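```bash
python3 -m jog '[[0,0,0,0],[0,0,0,0],[0,0,0,0],[0,0,0,0],[0,0,0,-0.12],[0,0,0,-0.24],[0,0,0,-0.36],[0,0,0,-0.48],[0,0,0,-0.6],[0,0,0,-0.72],[0,0,0,-0.84],[0,0,0,-0.96],[0,0,0,-1.08],[0,0,0,-1.2],[0,0,0,-1.32],[0,0,0,-1.44],[0,0,0,-1.56],[0,0,0,-1.57],[0,0,0,-1.57]]' -0.4 20; python3 -m jog '[[0,0,0,0],[0,0,0,0],[0,0,0,0],[0,0,0,0],[0,0,0,0],[0,0,0,0],[0,0,0,0],[0,0,0,0]]' 0.3 20
python3 -c "
from h import *
o=bot.get_obs(); print(o['eef_pos'],o['q'])"
```

```text
t: 5.32
eef_pos: [0.5026, -0.0031, 0.02]
tool_rot: [-0.0, 0.002, 1.0, 0.0]
contact_force: [0.0, -0.0, -0.0]
gripper_width: 0.7
grasp_force: 0.0
t: 5.98
eef_pos: [0.5029, -0.0031, 0.0204]
tool_rot: [0.0, 0.001, 1.0, -0.0]
contact_force: [0.5, -0.9, 2.8]
gripper_width: 0.442
grasp_force: 20.0
[ 0.50291017 -0.00313174  0.0203835 ] [ 0.55782824  0.68055143 -0.86006068  2.06866429  0.77546608  0.74984247
  0.7698737 ]
```

```bash
python3 -m jog '[[0,0,-1,0],[0,0,-3,0],[0,0,-6,0],[0,0,-10,0],[0,0,-14,0],[0,0,-18,0],[0,0,-20,0],[1,3,-20,0],[2.3,7,-20,0],[3.6,11,-20,0],[4.6,14,-20,0],[5.04,15.52,-20,0],[5.04,15.52,-20,0],[5.04,15.52,-20,0],[5.04,15.52,-20,0]]'
python3 - <<'E'
from h import *
print(bot.get_obs()["eef_pos"])
for n in("top","side"):
  c=cam(n); p=bot.get_obs()["eef_pos"]; Q=np.linalg.inv(c["pose"])
  u=cv2.projectPoints(np.array([[*p]]),cv2.Rodrigues(Q[:3,:3])[0],Q[:3,3],c["K"],c["D"])[0].ravel().astype(int)
  if n=="side": save(c,"c2.png",(u[0]-50,u[1]-30,u[0]+50,u[1]+60),6)
E
```

```text
t: 7.23
eef_pos: [0.4528, 0.1514, 0.2203]
tool_rot: [-0.0, 0.001, 1.0, -0.0]
contact_force: [0.1, -1.1, -0.1]
gripper_width: 0.442
grasp_force: 20.3
[0.45278864 0.15137605 0.22028568]
```

View pics/c2.png

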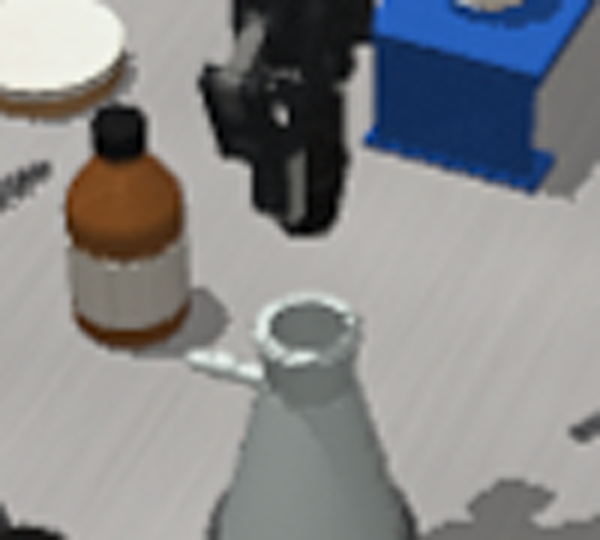

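The picture shows the collar held in the fingers, its foot at about (305,235), above the bare neck at (307,330). Next I lower it in small steps.

```bash
python3 -m jog '[[0,0.05,1,0],[0,0.05,3,0],[0,0.05,4.5,0],[0,0.05,5.5,0],[0,0.05,6,0],[0,0.05,6.3,0],[0,0.05,6.6,0],[0,0.05,6.9,0],[0,0.05,6.9,0],[0,0.05,6.9,0]]'; python3 -m jog '[[0,0,0.15,0],[0,0,0.3,0],[0,0,0.45,0],[0,0,0.45,0]]'
```

```text
t: 8.17
eef_pos: [0.4529, 0.1529, 0.1516]
tool_rot: [0.0, 0.001, 1.0, 0.0]
contact_force: [0.6, 0.3, -0.3]
gripper_width: 0.44
grasp_force: 20.3
t: 8.5
eef_pos: [0.4527, 0.1523, 0.1466]
tool_rot: [-0.0, 0.001, 1.0, -0.0]
contact_force: [0.4, -1.3, 0.2]
gripper_width: 0.437
grasp_force: 20.3
```

```bash
python3 -m jog '[[0,0,0.1,0],[0,0,0.2,0],[0,0,0.25,0],[0,0,0.25,0],[0,0,0.25,0]]';python3 -m jog '[[0,0,0.05,0],[0,0,0.1,0],[0,0,0.1,0],[0,0,0.1,0]]';python3 -m jog '[[0,0,0.05,0],[0,0,0.1,0],[0,0,0.1,0],[0,0,0.1,0]]'
```

```text
t: 8.92
eef_pos: [0.4529, 0.1519, 0.1444]
tool_rot: [0.0, 0.001, 1.0, -0.001]
contact_force: [-0.2, -4.1, 6.4]
gripper_width: 0.441
grasp_force: 20.9
t: 9.25
eef_pos: [0.4529, 0.1517, 0.1434]
tool_rot: [0.0, 0.001, 1.0, -0.001]
contact_force: [-1.3, -7.0, 5.8]
gripper_width: 0.441
grasp_force: 21.1
t: 9.58
eef_pos: [0.453, 0.1514, 0.1426]
tool_rot: [0.0, 0.001, 1.0, -0.001]
contact_force: [-1.5, -7.0, 8.0]
gripper_width: 0.44
grasp_force: 21.3
```

```bash
python3 -m jog '[[0.02,-0.05,-0.1,0],[0.02,-0.1,-0.15,0],[0.02,-0.1,-0.15,0],[0.02,-0.1,-0.15,0]]';python3 -m jog '[[0,0,0,0],[0,0,0,0],[0,0,0,0],[0,0,0,0],[0,0,0,0],[0,0,0,0]]' 0.0 20
python3 -m jog '[[0,0,0,0],[0,0,0,0],[0,0,0,0],[0,0,-1,0],[0,0,-3,0],[0,0,-6,0],[0,0,-10,0],[0,0,-13,0],[0,0,-13,0],[-5,-5,-13,0],[-5,-12,-13,0],[-5,-15,-13,0],[-5,-15,-13,0],[-5,-15,-13,0],[-5,-15,-13,0]]' -0.4 20
python3 - <<'E'
from meas import *
c=cam("side"); save(c,"c3.png",(265,200,365,290),6); 
t=cam("top")
print(rim(cloud(t),.452,.152,.158,.021)*1e3, rim(cloud(c),.452,.152,.158,.021)*1e3)
save(t,"t3.png",(200,150,300,240),6)
E
```

```text
t: 9.92
eef_pos: [0.4525, 0.1515, 0.1436]
tool_rot: [-0.0, 0.001, 1.0, -0.0]
contact_force: [0.2, -4.6, -0.3]
gripper_width: 0.437
grasp_force: 20.5
t: 10.42
eef_pos: [0.4525, 0.1521, 0.1439]
tool_rot: [0.0, 0.001, 1.0, 0.0]
contact_force: [0.3, -0.0, -0.0]
gripper_width: 0.498
grasp_force: 0.0
t: 11.67
eef_pos: [0.5024, -0.0011, 0.2737]
tool_rot: [-0.0, 0.004, 1.0, 0.0]
contact_force: [0.7, 0.9, -0.7]
gripper_width: 0.698
grasp_force: 0.0
[452.84237334 152.23854033  39.72495163 157.88061408] [451.83465185 153.73987976  39.81238296 156.36382004]
```

View pics/c3.png

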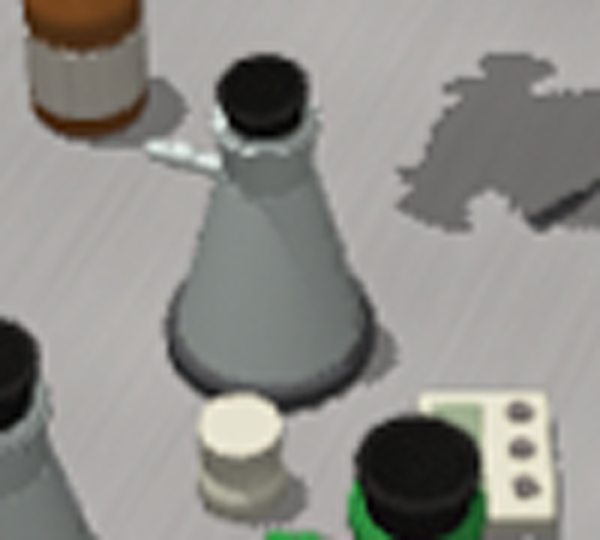

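The side crop shows the collar in the neck at about (262,95), possibly leaning. The top camera puts its rim 2 mm toward +y of the neck centre. That rim reading matches the TCP where I released it, so the top camera is unbiased and my y correction was wrong. I'll check the tilt.

```bash
cat > tilt.py <<'E'
from meas import *
def tilt(c,x,y,h,r,tol=.007):
    w=cloud(c).reshape(-1,3); w=w[np.isfinite(w[:,0])]
    d=np.hypot(w[:,0]-x,w[:,1]-y); q=w[(d<r+.003)&(abs(w[:,2]-h)<tol)]
    A=np.c_[q[:,0]-x,q[:,1]-y,np.ones(len(q))]; s=np.linalg.lstsq(A,q[:,2],rcond=None)[0]
    e=abs(A@s-q[:,2])<.0025; s=np.linalg.lstsq(A[e],q[e,2],rcond=None)[0]
    return np.degrees(s[:2]).round(1), (s[2]*1e3).round(1), e.sum()
E
python3 - <<'E'
from tilt import *
for n in("top","side"):
    c=cam(n); z=dict(np.load(n+"0.npz"))
    print(n,"collar",rim(cloud(c),.452,.151,.158,.021)*1e3,tilt(c,.452,.151,.158,.021))
    print(" ref fl_l",tilt(z,.478,.364,.188,.0245)," fl_s",tilt(z,.617,.2205,.122,.0165))
    print(" base/neck now",rim(cloud(c),.452,.151,.14,.0235,.004)*1e3)
E
```

```text
top collar [452.78194333 152.18075204  39.78900983 157.49142316] (array([-2.7, -9.4]), np.float64(158.3), np.int64(120))
 ref fl_l (array([-0.8, -0.6]), np.float64(187.5), np.int64(157))  fl_s (array([-0.8, -1.9]), np.float64(122.4), np.int64(67))
 base/neck now [451.11698483 146.37450082  40.25327637 139.31224212]
side collar [452.69372178 152.05813265  40.73985981 155.6178794 ] (array([-2.6, -3.6]), np.float64(155.5), np.int64(65))
 ref fl_l (array([-0.3,  3. ]), np.float64(186.0), np.int64(111))  fl_s (array([-3. , -2.1]), np.float64(120.5), np.int64(46))
 base/neck now [448.78319159 154.78974721  42.26683937 139.53993348]
```

View pics/t3.png

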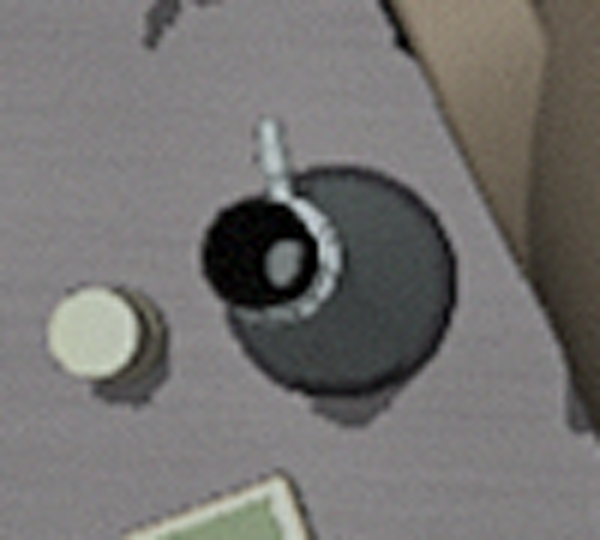

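Confirmed: the collar leans about 8° toward +y; in the top crop its bore is off-centre at (288,262). I re-grip on the true neck centre to straighten it.

```bash
python3 -m jog '[[5,4,0,0],[5,8,0,0],[5,12,0,0],[5.03,14.82,0,0],[5.03,14.82,0,0],[5.03,14.82,3,0],[5.03,14.82,7,0],[5.03,14.82,10,0],[5.03,14.82,12,0],[5.03,14.82,13,0],[5.03,14.82,13,0],[5.03,14.82,13,0]]' -0.4 20;python3 -m jog '[[0,0,0,0],[0,0,0,0],[0,0,0,0],[0,0,0,0],[0,0,0,0],[0,0,0,0],[0,0,0,0]]' 0.3 20; python3 -m jog '[[0,0,-0.3,0],[0,0,-0.6,0],[0,0,-0.9,0],[0,0,-1.2,0],[0,0,-1.2,0],[0,0,-1.2,0]]'
```

```text
t: 12.87
eef_pos: [0.4522, 0.151, 0.1445]
tool_rot: [0.0, 0.0, 1.0, 0.0]
contact_force: [0.1, 0.6, 0.7]
gripper_width: 0.697
grasp_force: 0.0
t: 13.45
eef_pos: [0.4532, 0.1507, 0.145]
tool_rot: [0.001, 0.001, 1.0, 0.001]
contact_force: [-0.4, 2.1, 7.2]
gripper_width: 0.44
grasp_force: 19.9
t: 13.95
eef_pos: [0.4525, 0.1501, 0.1563]
tool_rot: [0.0, 0.001, 1.0, 0.0]
contact_force: [1.0, 2.7, 1.8]
gripper_width: 0.438
grasp_force: 20.6
```

```bash
python3 -m jog '[[0,0,0.2,0],[0,0,0.4,0],[0,0,0.6,0],[0,0,0.8,0],[0,0,0.9,0],[0,0,0.9,0]]'; python3 -m jog '[[0,0,0.1,0],[0,0,0.2,0],[0,0,0.2,0],[0,0,0.2,0]]'; python3 -m jog '[[0,0,0.05,0],[0,0,0.1,0],[0,0,0.1,0],[0,0,0.1,0]]'
```

```text
t: 14.45
eef_pos: [0.4527, 0.1506, 0.1468]
tool_rot: [0.0, 0.001, 1.0, 0.001]
contact_force: [3.5, 4.5, 1.1]
gripper_width: 0.437
grasp_force: 20.4
t: 14.78
eef_pos: [0.4529, 0.1507, 0.1452]
tool_rot: [0.001, 0.001, 1.0, 0.001]
contact_force: [2.9, 4.2, 4.2]
gripper_width: 0.443
grasp_force: 20.6
t: 15.12
eef_pos: [0.4531, 0.1507, 0.1446]
tool_rot: [0.001, 0.001, 1.0, 0.0]
contact_force: [2.4, 3.4, 8.5]
gripper_width: 0.435
grasp_force: 20.9
```

```bash
python3 -m jog '[[0,0,-0.05,0],[0,0,-0.1,0],[0,0,-0.1,0]]';python3 -m jog '[[0,0,0,0],[0,0,0,0],[0,0,0,0],[0,0,0,0],[0,0,0,0],[0,0,0,0]]' 0.0 20
python3 -m jog '[[0,0,0,0],[0,0,0,0],[0,0,0,0],[0,0,-1,0],[0,0,-3,0],[0,0,-6,0],[0,0,-10,0],[0,0,-13,0],[0,0,-13,0],[-5,-5,-13,0],[-5,-12,-13,0],[-5,-15,-13,0],[-5,-15,-13,0],[-5,-15,-13,0],[-5,-15,-13,0]]' -0.4 20
python3 - <<'E'
from tilt import *
for n in("top","side"):
    c=cam(n)
    print(n,"collar",rim(cloud(c),.452,.151,.158,.021)*1e3,tilt(c,.452,.151,.158,.021))
    save(c,"d%s.png"%n,(200,150,300,240) if n=="top" else (280,190,360,250),6)
E
```

```text
t: 15.37
eef_pos: [0.4528, 0.1506, 0.1449]
tool_rot: [0.001, 0.001, 1.0, 0.001]
contact_force: [4.0, 5.6, 1.2]
gripper_width: 0.438
grasp_force: 20.4
t: 15.87
eef_pos: [0.4517, 0.1493, 0.1444]
tool_rot: [-0.001, 0.001, 1.0, -0.001]
contact_force: [0.6, -0.1, -1.3]
gripper_width: 0.498
grasp_force: 0.1
t: 17.12
eef_pos: [0.502, -0.0029, 0.2747]
tool_rot: [-0.0, 0.004, 1.0, 0.0]
contact_force: [-0.5, 1.3, -0.1]
gripper_width: 0.7
grasp_force: 0.0
top collar [452.71248217 151.8073615   39.61457811 157.6549624 ] (array([-1.7, -7.3]), np.float64(158.0), np.int64(115))
side collar [451.396583   153.09762478  40.66744147 156.28569421] (array([-2.1, -5.5]), np.float64(156.0), np.int64(60))
```

View pics/dtop.png

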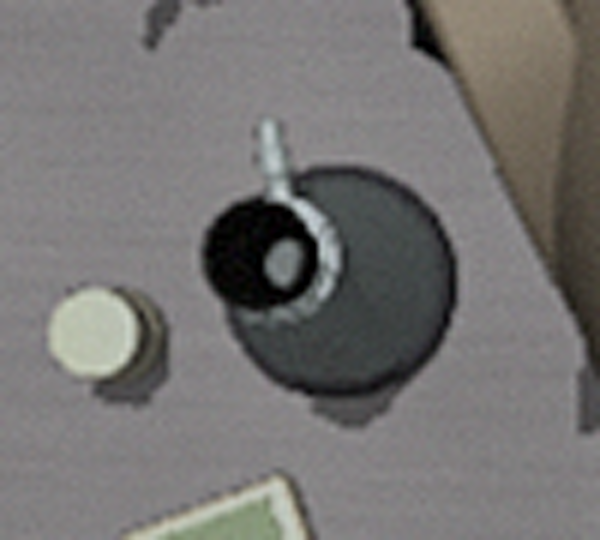

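The collar still leans +y: rim centre at y 151.8 against the neck's 150.1. I'll nudge its rim toward −y with the open finger and watch the force.

```bash
python3 -m jog '[[5,4,0,0],[5,8,0,0],[5,12,0,0],[5,14.8,0,0],[5,14.8,0,0],[5,14.8,3,0],[5,14.8,7,0],[5,14.8,10,0],[5,14.8,12,0],[5,14.8,12.7,0],[5,14.8,12.7,0]]' -0.4 20
for i in 1 2 3; do :; done
python3 -m jog '[[0,-0.1,0,0],[0,-0.2,0,0],[0,-0.3,0,0],[0,-0.4,0,0],[0,-0.4,0,0],[0,-0.4,0,0]]'
python3 -m jog '[[0,-0.1,0,0],[0,-0.2,0,0],[0,-0.2,0,0],[0,-0.2,0,0]]'
```

```text
t: 18.13
eef_pos: [0.4507, 0.149, 0.1469]
tool_rot: [-0.001, -0.001, 1.0, -0.0]
contact_force: [-0.1, 0.5, 0.2]
gripper_width: 0.701
grasp_force: 0.0
t: 18.63
eef_pos: [0.4525, 0.1437, 0.1482]
tool_rot: [0.0, 0.001, 1.0, -0.0]
contact_force: [-0.3, 0.3, 0.0]
gripper_width: 0.7
grasp_force: 0.0
t: 18.97
eef_pos: [0.4522, 0.1419, 0.1478]
tool_rot: [-0.0, 0.001, 1.0, -0.0]
contact_force: [0.3, -0.3, -0.5]
gripper_width: 0.703
grasp_force: 0.0
```

```bash
python3 -m jog '[[0,-0.1,0,0],[0,-0.1,0,0],[0,-0.1,0,0]]'
python3 -m jog '[[0,-0.1,0,0],[0,-0.1,0,0],[0,-0.1,0,0]]'
python3 -m jog '[[0,-0.1,0,0],[0,-0.1,0,0],[0,-0.1,0,0]]'
```

```text
t: 19.22
eef_pos: [0.4521, 0.1409, 0.1478]
tool_rot: [-0.0, 0.001, 1.0, 0.0]
contact_force: [0.7, 0.3, -0.0]
gripper_width: 0.699
grasp_force: 0.0
t: 19.47
eef_pos: [0.4522, 0.1403, 0.1479]
tool_rot: [0.0, 0.001, 1.0, 0.0]
contact_force: [-0.5, 1.2, 0.3]
gripper_width: 0.699
grasp_force: 0.7
t: 19.72
eef_pos: [0.4524, 0.1398, 0.1481]
tool_rot: [0.0, 0.001, 1.0, 0.001]
contact_force: [-0.1, 3.9, 1.6]
gripper_width: 0.703
grasp_force: 2.0
```

```bash
python3 -m jog '[[0,-0.1,0,0],[0,-0.1,0,0],[0,-0.1,0,0]]'
python3 -m jog '[[0,-0.1,0,0],[0,-0.1,0,0],[0,-0.1,0,0]]'
python3 - <<'E'
from tilt import *
c=cam("side"); print(rim(cloud(c),.452,.151,.158,.021)*1e3,tilt(c,.452,.151,.158,.021))
E
```

```text
t: 19.97
eef_pos: [0.4525, 0.1395, 0.1484]
tool_rot: [0.001, 0.0, 1.0, 0.001]
contact_force: [-0.5, 6.1, 2.5]
gripper_width: 0.696
grasp_force: 3.0
t: 20.22
eef_pos: [0.4527, 0.1392, 0.1486]
tool_rot: [0.001, 0.0, 1.0, 0.002]
contact_force: [-1.1, 7.6, 2.1]
gripper_width: 0.702
grasp_force: 3.7
[445.05943912 154.54260658  32.73443768 156.99507006] (array([-12. ,  -6.8]), np.float64(154.5), np.int64(27))
```

```bash
python3 -m jog '[[0,0.5,0,0],[0,1,0,0],[0,1.4,0.2,0],[0,1.4,0.3,0],[0,1.4,0.3,0],[0,1.4,0.3,0]]' -0.4 20;python3 -m jog '[[0,0,0,0],[0,0,0,0],[0,0,0,0],[0,0,0,0],[0,0,0,0],[0,0,0,0],[0,0,0,0]]' 0.3 20; python3 -m jog '[[0,0,-0.3,0],[0,0,-0.6,0],[0,0,-1.2,0],[0,0,-2,0],[0,0,-4,0],[0,0,-6,0],[-1,-3,-6,0],[-2,-6,-6,0],[-3,-9,-6,0],[-4,-12,-6,0],[-5,-15.5,-6,0],[-5,-15.5,-6,0],[-5,-15.5,-6,0]]'
python3 - <<'E'
from tilt import *
c=cam("side"); p=bot.get_obs()["eef_pos"]; Q=np.linalg.inv(c["pose"]);print(p)
u=cv2.projectPoints(np.array([[*p]]),cv2.Rodrigues(Q[:3,:3])[0],Q[:3,3],c["K"],c["D"])[0].ravel().astype(int)
save(c,"held.png",(u[0]-25,u[1]-30,u[0]+25,u[1]+20),10)
E
```

```text
t: 20.77
eef_pos: [0.452, 0.1505, 0.1444]
tool_rot: [-0.0, 0.001, 1.0, -0.0]
contact_force: [0.4, -0.9, -0.2]
gripper_width: 0.703
grasp_force: 0.0
t: 21.35
eef_pos: [0.4521, 0.1506, 0.1447]
tool_rot: [-0.0, 0.001, 1.0, -0.0]
contact_force: [-0.4, -2.0, 1.0]
gripper_width: 0.434
grasp_force: 20.1
t: 22.43
eef_pos: [0.5025, -0.0063, 0.2052]
tool_rot: [0.0, 0.003, 1.0, 0.0]
contact_force: [0.7, 1.4, -0.8]
gripper_width: 0.438
grasp_force: 20.3
[ 0.50211904 -0.00438564  0.20536171]
```

View pics/held.png

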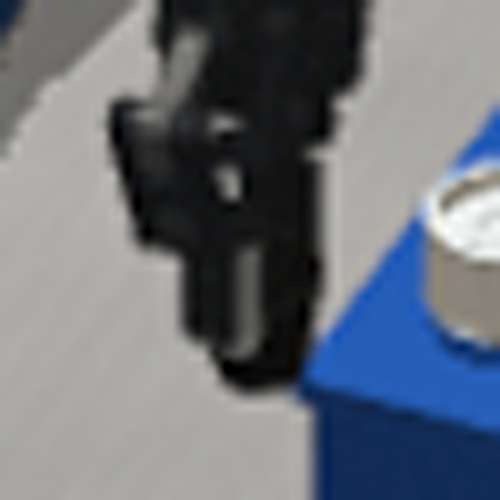

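```bash
python3 -m jog '[[0,0,4,0],[0,0,8,0],[0,0,12,0],[0,0,15,0],[0,0,16.5,0],[0,0,17.5,0],[0,0,17.8,0],[0,0,17.9,0],[0,0,17.9,0],[0,0,17.9,0]]';for i in 1 ; do python3 -m jog '[[0,0,0.1,0],[0,0,0.1,0],[0,0,0.1,0]]'; python3 -m jog '[[0,0,0.1,0],[0,0,0.1,0],[0,0,0.1,0]]'; python3 -m jog '[[0,0,0.1,0],[0,0,0.1,0],[0,0,0.1,0]]'; done
```

```text
t: 23.32
eef_pos: [0.5029, -0.0038, 0.0271]
tool_rot: [0.001, 0.001, 1.0, -0.0]
contact_force: [-0.6, 0.0, -0.7]
gripper_width: 0.444
grasp_force: 20.3
t: 23.57
eef_pos: [0.5022, -0.0043, 0.0253]
tool_rot: [0.0, 0.001, 1.0, -0.0]
contact_force: [-0.6, -0.6, -0.1]
gripper_width: 0.435
grasp_force: 20.3
t: 23.82
eef_pos: [0.502, -0.0042, 0.0239]
tool_rot: [0.0, 0.001, 1.0, -0.0]
contact_force: [0.3, 0.5, 0.1]
gripper_width: 0.439
grasp_force: 20.3
t: 24.07
eef_pos: [0.5025, -0.0042, 0.0234]
tool_rot: [0.0, 0.001, 1.0, -0.0]
contact_force: [-1.2, -2.3, 7.5]
gripper_width: 0.439
grasp_force: 20.8
```

```bash
python3 -m jog '[[0,0,-0.05,0],[0,0,-0.1,0],[0,0,-0.1,0]]';python3 -m jog '[[0,0,0,0],[0,0,0,0],[0,0,0,0],[0,0,0,0],[0,0,0,0]]' -0.4 20
python3 -c "
from h import *
print(bot.get_obs()['eef_pos'])"
python3 -m jog '[[0,0,-3,0],[0,0,-7,0],[0,0,-11,0],[0,0,-15,0],[0,0,-19,0],[0,-4,-20,0],[0,-8,-20,0],[0,-12,-20,0],[0,-16,-20,0],[0,-16,-20,0],[0,-16,-20,0],[0,-16,-20,0]]' -0.4 20
python3 - <<'E'
from tilt import *
print(bot.get_obs()["eef_pos"])
for n in("top","side"):
    for i in range(2):
        c=cam(n); print(n,rim(cloud(c),.502,-.004,.036,.021)*1e3,tilt(c,.502,-.004,.036,.021))
        print("  neck",rim(cloud(c),.452,.151,.14,.0235,.004)*1e3)
    z=dict(np.load(n+"0.npz")); print(" orig",tilt(z,.502,-.005,.036,.021))
E
```

```text
t: 24.32
eef_pos: [0.502, -0.0041, 0.0238]
tool_rot: [0.0, 0.001, 1.0, 0.0]
contact_force: [0.5, 0.1, 1.0]
gripper_width: 0.439
grasp_force: 20.4
t: 24.73
eef_pos: [0.5018, -0.0041, 0.0237]
tool_rot: [-0.0, 0.001, 1.0, 0.0]
contact_force: [0.2, -0.1, -0.3]
gripper_width: 0.702
grasp_force: 0.0
[ 0.5018348  -0.00407139  0.02372738]
t: 25.73
eef_pos: [0.5015, -0.1635, 0.2237]
tool_rot: [-0.0, 0.001, 1.0, 0.0]
contact_force: [0.3, 0.8, -0.6]
gripper_width: 0.699
grasp_force: 0.0
[ 0.50148301 -0.16345445  0.22372249]
top [501.57407247  -6.12858112  38.73647264  36.16519104] (array([ 1.3, -0.9]), np.float64(36.1), np.int64(86))
  neck [452.1705324  149.98704216  45.30970604 139.75455347]
top [501.66299424  -6.07469639  38.89524009  36.00466603] (array([ 1.1, -0.3]), np.float64(35.8), np.int64(78))
  neck [452.11345194 150.13592189  45.17034607 139.835     ]
 orig (array([-1. ,  0.4]), np.float64(36.0), np.int64(85))
side [500.5829887   -5.09895212  40.49413563  34.20143649] (array([-0.5, -1.6]), np.float64(33.3), np.int64(40))
  neck [450.6265076  151.30129866  46.69667221 138.20251945]
side [500.93118227  -6.47253372  41.1294246   33.79730328] (array([0.4, 1.9]), np.float64(33.5), np.int64(52))
  neck [451.29422939 151.16419865  45.55365796 138.22003996]
 orig (array([-1. ,  0.1]), np.float64(33.6), np.int64(49))
```

```bash
python3 -m jog '[[0,4,0,0],[0,8,0,0],[0,12,0,0],[1,16,0,0],[2,20,0,0],[3,24,0,0],[4,28,0,0],[4.95,31.3,0,0],[4.95,31.3,0,0],[4.95,31.3,3,0],[4.95,31.3,6,0],[4.95,31.3,8,0],[4.95,31.3,9,0],[4.95,31.3,9.6,0],[4.95,31.3,9.6,0],[4.95,31.3,9.6,0]]' -0.4 20
python3 -m jog '[[0,-0.2,0,0],[0,-0.4,0,0],[0,-0.5,0,0],[0,-0.5,0,0]]'
python3 -m jog '[[0,-0.1,0,0],[0,-0.1,0,0],[0,-0.1,0,0]]'
python3 -m jog '[[0,-0.1,0,0],[0,-0.1,0,0],[0,-0.1,0,0]]'
python3 -m jog '[[0,-0.1,0,0],[0,-0.1,0,0],[0,-0.1,0,0]]'
```

```text
t: 27.27
eef_pos: [0.4531, 0.1496, 0.1286]
tool_rot: [0.001, 0.001, 1.0, 0.0]
contact_force: [0.4, 0.3, -0.0]
gripper_width: 0.699
grasp_force: 0.0
t: 27.6
eef_pos: [0.4531, 0.1434, 0.1283]
tool_rot: [0.0, 0.001, 1.0, -0.0]
contact_force: [-0.4, -0.4, -0.1]
gripper_width: 0.695
grasp_force: 0.0
t: 27.85
eef_pos: [0.4527, 0.1429, 0.1279]
tool_rot: [0.0, 0.001, 1.0, -0.0]
contact_force: [-0.0, -0.1, -0.3]
gripper_width: 0.704
grasp_force: 0.0
t: 28.1
eef_pos: [0.4527, 0.1419, 0.1278]
tool_rot: [-0.0, 0.001, 1.0, -0.0]
contact_force: [0.1, 0.1, -0.2]
gripper_width: 0.699
grasp_force: 0.0
t: 28.35
eef_pos: [0.4527, 0.141, 0.1278]
tool_rot: [0.0, 0.001, 1.0, 0.0]
contact_force: [1.1, -0.0, 0.3]
gripper_width: 0.7
grasp_force: 0.1
```

```bash
python3 -m jog '[[0,-0.1,0,0],[0,-0.1,0,0],[0,-0.1,0,0]]'
python3 -m jog '[[0,-0.1,0,0],[0,-0.1,0,0],[0,-0.1,0,0]]'
python3 -m jog '[[0,0.5,0,0],[0,0.9,0,0],[0,1.2,0,0],[0,1.5,0,0],[0,1.7,0,0],[0,1.7,0,0],[0,1.7,0,0]]'
python3 -m jog '[[0,0.1,0,0],[0,0.1,0,0],[0,0.1,0,0]]'
python3 -m jog '[[0,0.1,0,0],[0,0.1,0,0],[0,0.1,0,0]]'
```

```text
t: 28.6
eef_pos: [0.4527, 0.1407, 0.1279]
tool_rot: [0.0, 0.001, 1.0, 0.001]
contact_force: [1.0, 3.2, -1.6]
gripper_width: 0.702
grasp_force: 1.9
t: 28.85
eef_pos: [0.4527, 0.1406, 0.1279]
tool_rot: [0.0, 0.0, 1.0, 0.001]
contact_force: [0.1, 6.7, -4.6]
gripper_width: 0.699
grasp_force: 3.4
t: 29.43
eef_pos: [0.4527, 0.156, 0.1278]
tool_rot: [-0.0, 0.001, 1.0, -0.0]
contact_force: [0.9, 0.6, 0.0]
gripper_width: 0.702
grasp_force: 0.0
t: 29.68
eef_pos: [0.4527, 0.1569, 0.1278]
tool_rot: [0.0, 0.001, 1.0, -0.0]
contact_force: [-0.1, 0.7, -0.8]
gripper_width: 0.699
grasp_force: 0.0
t: 29.93
eef_pos: [0.4527, 0.1576, 0.1277]
tool_rot: [-0.0, 0.001, 1.0, -0.0]
contact_force: [0.0, -1.7, -0.4]
gripper_width: 0.699
grasp_force: 0.6
```

```bash
python3 -m jog '[[0,-0.5,0,0],[0,-0.9,-1,0],[0,-0.9,-2,0],[0,-0.9,-2,0.12],[0,-0.9,-2,0.24],[0,-0.9,-2,0.36],[0,-0.9,-2,0.48],[0,-0.9,-2,0.6],[0,-0.9,-2,0.72],[0,-0.9,-2,0.84],[0,-0.9,-2,0.96],[0,-0.9,-2,1.08],[0,-0.9,-2,1.2],[0,-0.9,-2,1.32],[0,-0.9,-2,1.44],[0,-0.9,-2,1.57],[0,-0.9,-2,1.57],[0,-0.9,-1,1.57],[0,-0.9,-0.3,1.57],[0,-0.9,-0.3,1.57]]'
python3 -m jog '[[0,-0.3,0,0],[0,-0.6,0,0],[0,-0.75,0,0],[0,-0.75,0,0],[0,-0.75,0,0]]'
python3 -m jog '[[0,-0.1,0,0],[0,-0.1,0,0],[0,-0.1,0,0]]'
python3 -m jog '[[0,-0.1,0,0],[0,-0.1,0,0],[0,-0.1,0,0]]'
```

```text
t: 31.6
eef_pos: [0.4517, 0.1484, 0.1293]
tool_rot: [-0.001, 0.707, 0.708, -0.001]
contact_force: [-0.3, -0.0, -0.7]
gripper_width: 0.701
grasp_force: 0.0
t: 32.02
eef_pos: [0.4452, 0.149, 0.131]
tool_rot: [0.0, 0.707, 0.707, 0.0]
contact_force: [-0.0, 0.2, -0.5]
gripper_width: 0.7
grasp_force: 0.0
t: 32.27
eef_pos: [0.4442, 0.149, 0.1309]
tool_rot: [0.0, 0.707, 0.707, 0.0]
contact_force: [0.0, -0.3, 0.2]
gripper_width: 0.702
grasp_force: 0.0
t: 32.52
eef_pos: [0.4434, 0.149, 0.1309]
tool_rot: [0.0, 0.707, 0.707, 0.0]
contact_force: [1.0, -0.4, 0.3]
gripper_width: 0.699
grasp_force: 0.4
```

```bash
python3 -m jog '[[0,0.8,0,0],[0,0.8,-3,0],[0,0.8,-7,0],[0,0.8,-7,0],[-4,2,-7,0],[-8,3.5,-7,0],[-12,5,-7,0],[-15.6,5.8,-7,0],[-15.6,5.8,-5,0],[-15.6,5.8,-1,0],[-15.6,5.8,3,0],[-15.6,5.8,6,0],[-15.6,5.8,8.5,0],[-15.6,5.8,10,0],[-15.6,5.8,10.7,0],[-15.6,5.8,10.8,0],[-15.6,5.8,10.8,0],[-15.6,5.8,10.8,0]]' -0.4 20; python3 -m jog '[[0,0,0,0],[0,0,0,0],[0,0,0,0],[0,0,0,0],[0,0,0,0],[0,0,0,0],[0,0,0,0]]' 0.3 20
python3 -c "
from h import *
print(bot.get_obs()['eef_pos'])"
```

```text
t: 34.02
eef_pos: [0.5021, -0.007, 0.0238]
tool_rot: [0.001, 0.707, 0.707, 0.001]
contact_force: [0.9, 0.3, 0.3]
gripper_width: 0.695
grasp_force: 0.0
t: 34.6
eef_pos: [0.502, -0.0072, 0.0237]
tool_rot: [0.001, 0.708, 0.707, 0.001]
contact_force: [-0.4, 0.1, 6.9]
gripper_width: 0.443
grasp_force: 19.7
[ 0.50197727 -0.00718833  0.02374407]
```

```bash
python3 -m jog '[[0,0,-1,0],[0,0,-4,0],[0,0,-8,0],[0,0,-12,0],[0,0,-16,0],[0,0,-17,0],[4,-1.3,-17,0],[8,-2.6,-17,0],[12,-3.9,-17,0],[15.62,-5.02,-17,0],[15.62,-5.02,-17,0],[15.62,-5.02,-17,0],[15.62,-5.02,-16,0],[15.62,-5.02,-15,0],[15.62,-5.02,-14,0],[15.62,-5.02,-13.4,0],[15.62,-5.02,-13,0],[15.62,-5.02,-12.8,0],[15.62,-5.02,-12.8,0],[15.62,-5.02,-12.8,0]]'; python3 -m jog '[[0,0,0.15,0],[0,0,0.3,0],[0,0,0.4,0],[0,0,0.4,0],[0,0,0.4,0]]'; python3 -m jog '[[0,0,0.1,0],[0,0,0.1,0],[0,0,0.1,0]]'
```

```text
t: 36.27
eef_pos: [0.4511, 0.149, 0.1508]
tool_rot: [-0.0, 0.708, 0.707, -0.0]
contact_force: [1.3, 0.4, -1.2]
gripper_width: 0.441
grasp_force: 20.3
t: 36.68
eef_pos: [0.4516, 0.1493, 0.1471]
tool_rot: [0.0, 0.707, 0.707, 0.001]
contact_force: [3.6, 1.2, 0.3]
gripper_width: 0.439
grasp_force: 20.4
t: 36.93
eef_pos: [0.4517, 0.1494, 0.1461]
tool_rot: [0.0, 0.707, 0.707, 0.001]
contact_force: [4.3, 0.9, 2.3]
gripper_width: 0.44
grasp_force: 20.4
```

```bash
python3 -m jog '[[0.02,0.07,-0.1,0],[0.02,0.07,-0.1,0],[0.02,0.07,-0.1,0]]'; python3 -m jog '[[0,0,0.1,0],[0,0,0.1,0],[0,0,0.1,0]]'
```

```text
t: 37.18
eef_pos: [0.4516, 0.1493, 0.1467]
tool_rot: [-0.0, 0.708, 0.707, -0.0]
contact_force: [4.1, 1.0, 0.1]
gripper_width: 0.442
grasp_force: 20.5
t: 37.43
eef_pos: [0.4518, 0.1495, 0.1459]
tool_rot: [0.0, 0.707, 0.707, 0.0]
contact_force: [3.5, 0.9, 2.3]
gripper_width: 0.436
grasp_force: 20.5
```

```bash
python3 -m jog '[[0.02,0.1,-0.1,0],[0.02,0.1,-0.1,0],[0.02,0.1,-0.1,0]]'; python3 -m jog '[[0,0,0.07,0],[0,0,0.07,0],[0,0,0.07,0]]'; python3 -m jog '[[0,0,0,0],[0,0,0,0],[0,0,0,0],[0,0,0,0],[0,0,0,0],[0,0,0,0]]' 0.0 20
python3 -m jog '[[0,0,0,0],[0,0,0,0],[0,0,0,0],[0,0,-1,0],[0,0,-4,0],[0,0,-8,0],[-4,0,-8,0],[-8,0,-8,0],[-12,1,-8,0],[-16,3,-8,0],[-20,4,-8,0],[-20,4,-8,0],[-20,4,-8,0]]' -0.2 20
python3 - <<'E'
from tilt import *
for n in("top","top","side"):
    c=cam(n)
    print(n,"collar",rim(cloud(c),.452,.150,.158,.021)*1e3,tilt(c,.452,.150,.158,.021))
    save(c,"e%s.png"%n,(200,150,300,240) if n=="top" else (260,190,360,280),6)
print(bot.get_obs()["eef_pos"])
E
```

```text
t: 37.68
eef_pos: [0.4519, 0.1493, 0.1464]
tool_rot: [-0.0, 0.707, 0.707, -0.001]
contact_force: [1.2, 0.1, -0.6]
gripper_width: 0.439
grasp_force: 20.5
t: 37.93
eef_pos: [0.4521, 0.1494, 0.1458]
tool_rot: [-0.0, 0.707, 0.707, -0.001]
contact_force: [-0.0, 0.8, 0.7]
gripper_width: 0.437
grasp_force: 20.5
t: 38.43
eef_pos: [0.4526, 0.1495, 0.1461]
tool_rot: [-0.0, 0.707, 0.707, -0.0]
contact_force: [-0.0, 0.5, 0.4]
gripper_width: 0.501
grasp_force: 0.0
t: 39.52
eef_pos: [0.4928, -0.0534, 0.2265]
tool_rot: [0.0, 0.71, 0.705, 0.0]
contact_force: [-0.3, 0.3, -0.0]
gripper_width: 0.599
grasp_force: 0.0
top collar [452.81674916 150.18549064  39.72783396 158.51209877] (array([-3.2, -1.6]), np.float64(158.4), np.int64(119))
top collar [452.78570637 150.10755841  39.59053463 158.16015491] (array([-4.1, -0. ]), np.float64(158.2), np.int64(118))
side collar [451.83971359 150.44639077  40.55364162 156.30137933] (array([-2.1,  1.8]), np.float64(156.2), np.int64(67))
[ 0.49224025 -0.04884713  0.2265163 ]
```

View pics/etop.png

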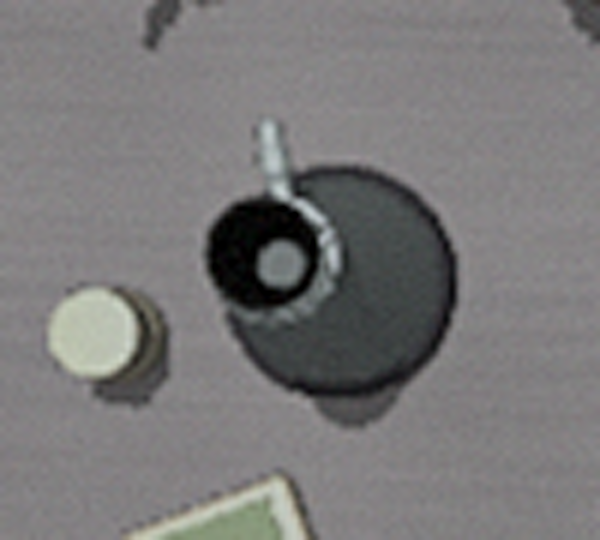

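Collar now straight in y; the bore at (282,264) is nearly centred. A 2–3° lean toward +x remains, so I'll try one gentle nudge from +x.

```bash
python3 -m jog '[[4,-1,0,0],[8,-2,0,0],[12,-3,0,0],[16,-4,0,0],[19.8,-4.7,0,0],[19.8,-4.7,0,0],[19.8,-4.7,0,0],[19.8,-4.7,3,0],[19.8,-4.7,6,0],[19.8,-4.7,7.5,0],[19.8,-4.7,7.8,0],[19.8,-4.7,7.8,0]]' -0.4 20
python3 -m jog '[[0,-0.1,0,0],[0,-0.2,0,0],[0,-0.3,0,0],[0,-0.3,0,0],[0,-0.3,0,0]]'
python3 -m jog '[[0,-0.1,0,0],[0,-0.1,0,0],[0,-0.1,0,0]]'
python3 -m jog '[[0,-0.05,0,0],[0,-0.05,0,0],[0,-0.05,0,0]]'
```

```text
t: 40.67
eef_pos: [0.4449, 0.147, 0.1475]
tool_rot: [-0.001, 0.707, 0.707, -0.001]
contact_force: [-0.0, 0.4, -0.1]
gripper_width: 0.699
grasp_force: 0.0
t: 41.08
eef_pos: [0.443, 0.1476, 0.1487]
tool_rot: [0.0, 0.708, 0.707, 0.0]
contact_force: [-0.2, 0.1, -0.0]
gripper_width: 0.7
grasp_force: 0.0
t: 41.33
eef_pos: [0.442, 0.1476, 0.1483]
tool_rot: [0.0, 0.707, 0.707, 0.0]
contact_force: [1.4, -0.8, 0.9]
gripper_width: 0.702
grasp_force: 0.5
t: 41.58
eef_pos: [0.4417, 0.1477, 0.1483]
tool_rot: [0.0, 0.707, 0.707, 0.0]
contact_force: [3.6, 0.0, 0.6]
gripper_width: 0.7
grasp_force: 1.2
```

```bash
python3 -m jog '[[0,-0.07,0,0],[0,-0.07,0,0],[0,-0.07,0,0]]'
python3 -m jog '[[0,-0.07,0,0],[0,-0.07,0,0],[0,-0.07,0,0]]'
python3 -m jog '[[0,-0.07,0,0],[0,-0.07,0,0],[0,-0.07,0,0]]'
python3 -m jog '[[0,0.5,0,0],[0,1,0,0],[0,1,-3,0],[0,1,-7,0],[0,1,-8,0],[-4,2,-8,0],[-8,3,-8,0],[-12,4,-8,0],[-16,4,-8,0],[-20,5,-8,0],[-20,5,-8,0],[-20,5,-8,0]]'
python3 - <<'E'
from tilt import *
for n in("top","top","side"):
    c=cam(n)
    print(n,"collar",rim(cloud(c),.452,.150,.158,.021)*1e3,tilt(c,.452,.150,.158,.021))
print(bot.get_obs()["eef_pos"])
E
```

```text
t: 41.83
eef_pos: [0.4413, 0.1477, 0.1485]
tool_rot: [0.0, 0.708, 0.707, 0.001]
contact_force: [4.9, -0.0, 1.8]
gripper_width: 0.7
grasp_force: 2.3
t: 42.08
eef_pos: [0.4411, 0.1478, 0.1487]
tool_rot: [0.001, 0.708, 0.707, 0.001]
contact_force: [6.4, -1.2, 2.0]
gripper_width: 0.703
grasp_force: 2.9
t: 42.33
eef_pos: [0.4409, 0.1478, 0.1489]
tool_rot: [0.001, 0.708, 0.707, 0.002]
contact_force: [5.9, -0.9, 3.3]
gripper_width: 0.699
grasp_force: 3.3
t: 43.33
eef_pos: [0.4882, -0.0549, 0.2271]
tool_rot: [-0.001, 0.709, 0.705, -0.001]
contact_force: [1.1, 0.5, -0.5]
gripper_width: 0.699
grasp_force: 0.0
top collar [452.93185894 149.9103177   39.55225374 158.34297673] (array([-3.9,  0.2]), np.float64(158.2), np.int64(119))
top collar [452.97268648 150.03569542  39.72672342 158.40122622] (array([-3.7, -0.1]), np.float64(158.5), np.int64(119))
side collar [452.26485779 150.48319626  41.10449286 155.81241709] (array([-1.3,  2.6]), np.float64(155.5), np.int64(66))
[ 0.48836203 -0.05079829  0.22774104]
```

```bash
python3 -m jog '[[4,-1,0,-0.12],[8,-2,0,-0.24],[12,-3,0,-0.36],[16,-3.6,0,-0.48],[20,-3.6,0,-0.6],[20,-3.6,0,-0.72],[20,-3.6,0,-0.84],[20,-3.6,0,-0.96],[20,-3.6,0,-1.08],[20,-3.6,0,-1.2],[20,-3.6,0,-1.32],[20,-3.6,0,-1.44],[20,-3.6,0,-1.57],[20,-3.6,3,-1.57],[20,-3.6,6,-1.57],[20,-3.6,7.5,-1.57],[20,-3.6,8.2,-1.57],[20,-3.6,8.2,-1.57],[20,-3.6,8.2,-1.57]]' -0.4 20;  python3 -m jog '[[0,0,0,0],[0,0,0,0],[0,0,0,0]]'; python3 -m jog '[[0,0,0,0],[0,0,0,0],[0,0,0,0],[0,0,0,0],[0,0,0,0],[0,0,0,0],[0,0,0,0]]' 0.3 20; python3 -m jog '[[0,0,-0.15,0],[0,0,-0.3,0],[0,0,-0.4,0],[0,0,-0.4,0]]'
```

```text
t: 45.07
eef_pos: [0.4529, 0.1488, 0.1467]
tool_rot: [0.0, -0.0, 1.0, 0.0]
contact_force: [-0.4, 0.5, 0.2]
gripper_width: 0.702
grasp_force: 0.0
t: 45.32
eef_pos: [0.4537, 0.1479, 0.1471]
tool_rot: [0.001, 0.001, 1.0, 0.0]
contact_force: [-0.2, 0.5, -0.2]
gripper_width: 0.703
grasp_force: 0.0
t: 45.9
eef_pos: [0.4536, 0.1488, 0.1467]
tool_rot: [0.001, 0.001, 1.0, 0.001]
contact_force: [0.4, 4.5, 4.4]
gripper_width: 0.438
grasp_force: 20.2
t: 46.23
eef_pos: [0.4533, 0.148, 0.1502]
tool_rot: [0.0, 0.001, 1.0, 0.0]
contact_force: [0.2, 4.9, -0.2]
gripper_width: 0.441
grasp_force: 20.6
```

```bash
python3 -m jog '[[0.07,0.11,0,0],[0.07,0.11,0,0],[0.07,0.11,0,0]]'; python3 -m jog '[[0,0,0.15,0],[0,0,0.3,0],[0,0,0.35,0],[0,0,0.35,0],[0,0,0.35,0]]'
```

```text
t: 46.48
eef_pos: [0.4528, 0.1483, 0.1501]
tool_rot: [0.0, 0.001, 1.0, -0.0]
contact_force: [2.1, 1.4, -0.3]
gripper_width: 0.437
grasp_force: 20.6
t: 46.9
eef_pos: [0.4532, 0.1489, 0.147]
tool_rot: [0.001, 0.001, 1.0, 0.0]
contact_force: [5.1, 3.3, 5.6]
gripper_width: 0.437
grasp_force: 20.8
```

```bash
python3 -m jog '[[-0.03,0.05,-0.05,0],[-0.03,0.05,-0.05,0],[-0.03,0.05,-0.05,0]]'; python3 -m jog '[[0,0,0,0],[0,0,0,0],[0,0,0,0],[0,0,0,0],[0,0,0,0],[0,0,0,0]]' 0.0 20
python3 -m jog '[[0,0,0,0],[0,0,0,0],[0,0,0,0],[0,0,-1,0],[0,0,-4,0],[0,0,-8,0],[0,-4,-8,0],[-1,-8,-8,0],[-2,-12,-8,0],[-3,-16,-8,0],[-4,-20,-8,0],[-4,-20,-8,0],[-4,-20,-8,0]]' -0.4 20
python3 - <<'E'
from tilt import *
for n in("top","top","side"):
    c=cam(n)
    print(n,"collar",rim(cloud(c),.452,.150,.158,.021)*1e3,tilt(c,.452,.150,.158,.021))
print(bot.get_obs()["eef_pos"])
E
```

```text
t: 47.15
eef_pos: [0.453, 0.149, 0.1471]
tool_rot: [0.0, 0.001, 1.0, -0.0]
contact_force: [4.8, 1.3, 2.7]
gripper_width: 0.44
grasp_force: 20.7
t: 47.65
eef_pos: [0.4523, 0.149, 0.1469]
tool_rot: [-0.0, 0.001, 1.0, -0.0]
contact_force: [0.3, 0.9, 0.6]
gripper_width: 0.499
grasp_force: 0.0
t: 48.73
eef_pos: [0.4926, -0.0535, 0.2274]
tool_rot: [-0.0, 0.004, 1.0, 0.0]
contact_force: [-0.1, 1.5, 0.4]
gripper_width: 0.704
grasp_force: 0.0
top collar [452.89988528 150.18394002  39.59614349 158.14629619] (array([-3.3, -0.5]), np.float64(158.1), np.int64(122))
top collar [452.92103011 150.19404152  39.66233692 157.89613267] (array([-3.4, -0.8]), np.float64(158.1), np.int64(119))
side collar [452.41575876 150.64196604  41.39828513 155.95284274] (array([-1.8,  0.9]), np.float64(155.6), np.int64(63))
[ 0.49215963 -0.04928473  0.22759836]
```

The collar now sits straight to within about 2° and free of force. Next is the medium funnel, gripped across the row.

```bash
python3 -m jog '[[0,-4,0,0.12],[0,-8,0,0.24],[0,-12,0,0.36],[-0.14,-13.9,0,0.48],[-0.14,-13.9,0,0.6],[-0.14,-13.9,0,0.72],[-0.14,-13.9,0,0.84],[-0.14,-13.9,0,0.96],[-0.14,-13.9,2,1.08],[-0.14,-13.9,4,1.2],[-0.14,-13.9,5,1.32],[-0.14,-13.9,6,1.44],[-0.14,-13.9,7,1.57],[-0.14,-13.9,8,1.57],[-0.14,-13.9,10,1.57],[-0.14,-13.9,12,1.57],[-0.14,-13.9,13.4,1.57],[-0.14,-13.9,13.8,1.57],[-0.14,-13.9,13.8,1.57],[-0.14,-13.9,13.8,1.57]]' -0.7 25
python3 -m jog '[[0,0,0,0],[0,0,0,0],[0,0,0,0],[0,0,0,0],[0,0,0,0],[0,0,0,0],[0,0,0,0]]' 0.2 25;python3 -c "
from h import *
print(bot.get_obs()['eef_pos'])"
```

```text
t: 50.55
eef_pos: [0.4941, -0.1892, 0.0897]
tool_rot: [0.0, 0.706, 0.708, 0.0]
contact_force: [0.1, -0.5, 0.6]
gripper_width: 0.848
grasp_force: 0.0
t: 51.13
eef_pos: [0.4935, -0.19, 0.0902]
tool_rot: [0.0, 0.707, 0.707, -0.0]
contact_force: [-3.0, 1.1, 7.0]
gripper_width: 0.626
grasp_force: 25.6
[ 0.49353795 -0.18999793  0.09022508]
```

```bash
python3 -m jog '[[0,0,-1,0],[0,0,-4,0],[0,0,-8,0],[0,0,-12,0],[0,0,-16,0],[0,0,-17,0],[4,-0.5,-17,0],[8,-1,-17,0],[12,-1.5,-17,0],[16,-2,-17,0],[20,-2.5,-17,0],[24,-3,-17,0],[28,-3.6,-17,0],[32,-4.2,-17,0],[33.69,-4.2,-17,0],[33.69,-4.2,-17,0],[33.69,-4.2,-17,0],[33.69,-4.2,-17,0]]'
python3 - <<'E'
from tilt import *
print(bot.get_obs()["eef_pos"])
for n in("top","side"):
    c=cam(n); p=bot.get_obs()["eef_pos"]; print(rim(cloud(c),p[0],p[1]+.002,p[2]+.033,.027)); save(c,"f%s.png"%n,(190,150,300,240) if n=="top" else (250,140,370,270),4.5)
E
```

```text
t: 52.63
eef_pos: [0.452, 0.146, 0.2592]
tool_rot: [0.0, 0.708, 0.706, -0.0]
contact_force: [0.6, 0.6, -1.3]
gripper_width: 0.624
grasp_force: 26.9
[0.45196021 0.14598716 0.2591909 ]
[0.45114924 0.13136824 0.02879011 0.29155539]
[0.45347164 0.14965597 0.05723581 0.29001827]
```

View pics/fside.png

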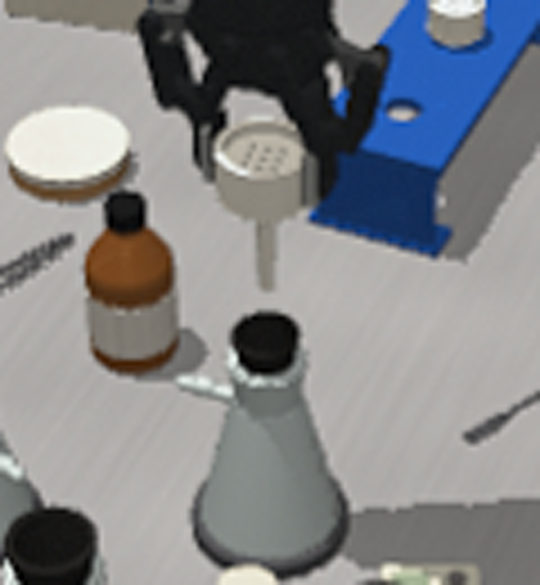

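The funnel hangs straight, its stem tip at (266,288) right above the collar at (266,335). Lowering.

```bash
python3 -m jog '[[0.09,0,1,0],[0.09,0,3,0],[0.09,0,5,0],[0.09,0,6.5,0],[0.09,0,7.5,0],[0.09,0,8.2,0],[0.09,0,8.6,0],[0.09,0,8.6,0],[0.09,0,8.6,0]]'; python3 -m jog '[[0,0,0.15,0],[0,0,0.3,0],[0,0,0.4,0],[0,0,0.4,0],[0,0,0.4,0]]';python3 -m jog '[[0,0,0.1,0],[0,0,0.15,0],[0,0,0.15,0],[0,0,0.15,0]]'
```

```text
t: 53.48
eef_pos: [0.4522, 0.1481, 0.1735]
tool_rot: [0.0, 0.708, 0.707, 0.0]
contact_force: [0.0, 0.3, -0.5]
gripper_width: 0.623
grasp_force: 26.9
t: 53.9
eef_pos: [0.4519, 0.1479, 0.1692]
tool_rot: [0.0, 0.707, 0.707, 0.0]
contact_force: [-0.1, 0.4, -1.1]
gripper_width: 0.625
grasp_force: 26.9
t: 54.23
eef_pos: [0.4518, 0.1479, 0.1676]
tool_rot: [-0.0, 0.707, 0.707, -0.0]
contact_force: [0.6, 0.2, -1.1]
gripper_width: 0.623
grasp_force: 26.9
```

```bash
python3 -m jog '[[-0.1,0,0.07,0],[-0.1,0,0.07,0],[-0.1,0,0.07,0]]';python3 -m jog '[[0,0,0.07,0],[0,0,0.07,0],[0,0,0.07,0]]';python3 -m jog '[[0,0,0.05,0],[0,0,0.05,0],[0,0,0.05,0]]'
```

```text
t: 54.48
eef_pos: [0.4519, 0.1468, 0.1669]
tool_rot: [0.0, 0.708, 0.707, 0.0]
contact_force: [-0.1, -1.0, -0.6]
gripper_width: 0.625
grasp_force: 26.9
t: 54.73
eef_pos: [0.4519, 0.147, 0.1662]
tool_rot: [-0.0, 0.707, 0.707, 0.0]
contact_force: [0.2, 0.8, -0.1]
gripper_width: 0.627
grasp_force: 26.9
t: 54.98
eef_pos: [0.4519, 0.147, 0.1657]
tool_rot: [0.0, 0.707, 0.707, 0.0]
contact_force: [-0.0, 0.6, -0.8]
gripper_width: 0.624
grasp_force: 26.9
```

```bash
for i in 1; do python3 -m jog '[[0,0,0.05,0],[0,0,0.05,0],[0,0,0.05,0]]';python3 -m jog '[[0,0,0.05,0],[0,0,0.05,0],[0,0,0.05,0]]'; python3 -m jog '[[0,0,0.05,0],[0,0,0.05,0],[0,0,0.05,0]]'; done
```

```text
t: 55.23
eef_pos: [0.4519, 0.147, 0.1653]
tool_rot: [0.0, 0.707, 0.707, 0.0]
contact_force: [0.0, 0.2, 0.3]
gripper_width: 0.629
grasp_force: 27.0
t: 55.48
eef_pos: [0.452, 0.1471, 0.1649]
tool_rot: [0.0, 0.707, 0.707, 0.0]
contact_force: [-0.7, 0.2, 3.7]
gripper_width: 0.627
grasp_force: 27.2
t: 55.73
eef_pos: [0.452, 0.1471, 0.1646]
tool_rot: [0.0, 0.707, 0.707, 0.0]
contact_force: [-0.4, -1.0, 5.8]
gripper_width: 0.626
grasp_force: 27.5
```

```bash
python3 -m jog '[[0,0,-0.05,0],[0,0,-0.09,0],[0,0,-0.09,0]]';python3 -m jog '[[0,0,0,0],[0,0,0,0],[0,0,0,0],[0,0,0,0],[0,0,0,0]]' -0.1 25
python3 -m jog '[[0,0,0,0],[0,0,0,0],[0,0,0,0],[0,0,-2,0],[0,0,-6,0],[0,0,-8,0],[-4,1,-8,0],[-8,2,-8,0],[-12,3,-8,0],[-16,4,-8,0],[-20,4,-8,0],[-24,4,-8,0],[-28,4,-8,0],[-28,4,-8,0],[-28,4,-8,0]]' -0.7 25
python3 - <<'E'
from tilt import *
print(bot.get_obs()["eef_pos"])
for n in("top","top","side"):
    c=cam(n); print(n,rim(cloud(c),.452,.150,.199,.027)*1e3,tilt(c,.452,.150,.199,.027,.005),"collar",rim(cloud(c),.452,.15,.158,.021)[:3])
    z=dict(np.load(n+"0.npz")); print("ref",tilt(z,.4938,-.1868,.123,.027,.005))
    save(c,"g%s.png"%n,(190,150,300,240) if n=="top" else (250,180,340,270),6)
E
```

```text
t: 55.98
eef_pos: [0.4517, 0.1469, 0.1649]
tool_rot: [-0.0, 0.707, 0.707, -0.0]
contact_force: [-0.5, 1.6, 1.4]
gripper_width: 0.624
grasp_force: 27.0
t: 56.4
eef_pos: [0.4517, 0.1469, 0.165]
tool_rot: [-0.0, 0.707, 0.707, -0.0]
contact_force: [-0.3, -0.4, 0.0]
gripper_width: 0.625
grasp_force: 27.0
t: 57.65
eef_pos: [0.4911, -0.1359, 0.2447]
tool_rot: [-0.0, 0.709, 0.705, -0.0]
contact_force: [0.2, 0.5, 0.1]
gripper_width: 0.853
grasp_force: 0.0
[ 0.49105248 -0.13589441  0.24472434]Traceback (most recent call last):
  File "<stdin>", line 4, in <module>
TypeError: 'NoneType' object is not subscriptable
```

```bash
python3 - <<'E'
from tilt import *
for n in("top","top","side"):
    c=cam(n); print(n,rim(cloud(c),.452,.150,.199,.027)*1e3,tilt(c,.452,.150,.199,.027,.005))
    z=dict(np.load(n+"0.npz")); print("ref",tilt(z,.4938,-.1868,.123,.027,.005))
    save(c,"g%s.png"%n,(190,150,300,240) if n=="top" else (250,180,340,270),6)
E
```

```text
top [453.29456322 149.69554603  52.67904553 197.38722965] (array([-2.4, -0.9]), np.float64(197.6), np.int64(147))
ref (array([ 0.1, -0.5]), np.float64(122.9), np.int64(129))
top [453.3286991  149.69209964  52.77013827 197.26996291] (array([-2.5, -0.8]), np.float64(197.4), np.int64(161))
ref (array([ 0.1, -0.5]), np.float64(122.9), np.int64(129))
side [452.13550352 151.03033365  53.70169258 195.84312514] (array([-2.6, -0.9]), np.float64(196.4), np.int64(58))
ref (array([-0.4,  0.7]), np.float64(120.9), np.int64(57))
```

View pics/gside.png

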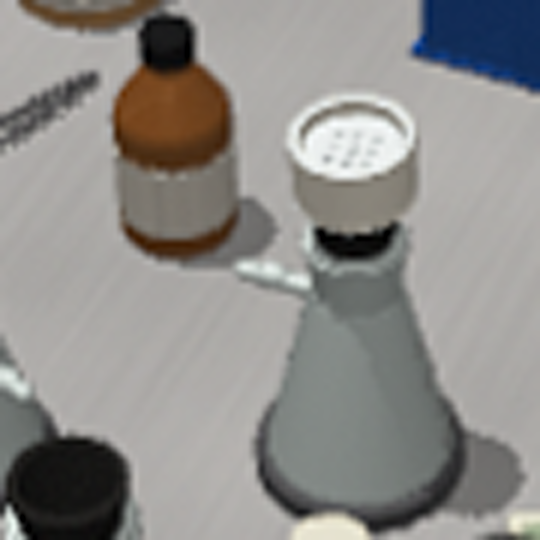

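Medium funnel seated upright: cup at (352,150) over the collar, about 2° tilt. Next the small funnel.

```bash
python3 -m jog '[[-4,0,0,0],[-8,0,0,0],[-12,0,0,0],[-15.4,0,2,0],[-15.4,0,6,0],[-15.4,0,8,0],[-15.4,0,8,0],[-15.4,0,8,0],[-15.4,0,8,0]]' -0.5 25;python3 -c "
from h import *
print(bot.get_obs()['eef_pos'])"
```

```text
t: 58.6
eef_pos: [0.493, -0.286, 0.1668]
tool_rot: [0.001, 0.707, 0.708, 0.001]
contact_force: [0.1, 0.4, 0.5]
gripper_width: 0.752
grasp_force: 0.0
[ 0.49302688 -0.28601122  0.16681727]
```

```bash
python3 -m jog '[[-0.15,-0.22,2,0],[-0.15,-0.22,5,0],[-0.15,-0.22,7,0],[-0.15,-0.22,8,0],[-0.15,-0.22,8.2,0],[-0.15,-0.22,8.2,0],[-0.15,-0.22,8.2,0]]';python3 -m jog '[[0,0,0,0],[0,0,0,0],[0,0,0,0],[0,0,0,0],[0,0,0,0],[0,0,0,0],[0,0,0,0],[0,0,0,0]]' 0.4 25;python3 -c "
from h import *
print(bot.get_obs()['eef_pos'])"
```

```text
t: 59.18
eef_pos: [0.4906, -0.2888, 0.0849]
tool_rot: [0.001, 0.707, 0.707, 0.0]
contact_force: [-0.4, -0.3, -0.0]
gripper_width: 0.752
grasp_force: 0.0
t: 59.85
eef_pos: [0.49, -0.289, 0.0841]
tool_rot: [0.001, 0.708, 0.707, 0.0]
contact_force: [-0.1, 0.5, 6.6]
gripper_width: 0.479
grasp_force: 27.3
[ 0.48996197 -0.28900653  0.08414946]
```

```bash
python3 -m jog '[[0,0,-1,0],[0,0,-4,0],[0,0,-8,0],[0,0,-12,0],[0,0,-15.6,0],[4,1,-15.6,0],[8,2,-15.6,0],[12,3,-15.6,0],[16,4,-15.6,0],[20,5,-15.6,0],[24,6,-15.6,0],[28,7,-15.6,0],[32,8,-15.6,0],[36,9,-15.6,0],[40,10,-15.6,0],[44,11,-15.6,0],[48,12,-15.6,0],[50.68,12.65,-15.6,0],[50.68,12.65,-15.6,0],[50.68,12.65,-15.6,0]]'; python3 -m jog '[[0,0,0,0],[0,0,0,0],[0,0,0,0]]'
python3 - <<'E'
from tilt import *
print(bot.get_obs()["eef_pos"])
for n in("side",):
    c=cam(n); p=bot.get_obs()["eef_pos"]; Q=np.linalg.inv(c["pose"])
    u=cv2.projectPoints(np.array([[*p]]),cv2.Rodrigues(Q[:3,:3])[0],Q[:3,3],c["K"],c["D"])[0].ravel().astype(int)
    save(c,"s%s.png"%n,(u[0]-45,u[1]-30,u[0]+45,u[1]+60),6)
E
```

```text
t: 61.52
eef_pos: [0.6153, 0.2204, 0.2392]
tool_rot: [-0.001, 0.706, 0.708, -0.0]
contact_force: [0.3, 0.1, -0.4]
gripper_width: 0.483
grasp_force: 26.9
t: 61.77
eef_pos: [0.6165, 0.2158, 0.2392]
tool_rot: [0.0, 0.708, 0.706, -0.0]
contact_force: [0.0, 0.3, -0.1]
gripper_width: 0.485
grasp_force: 26.9
[0.61647613 0.21583518 0.23918572]
```

View pics/sside.png

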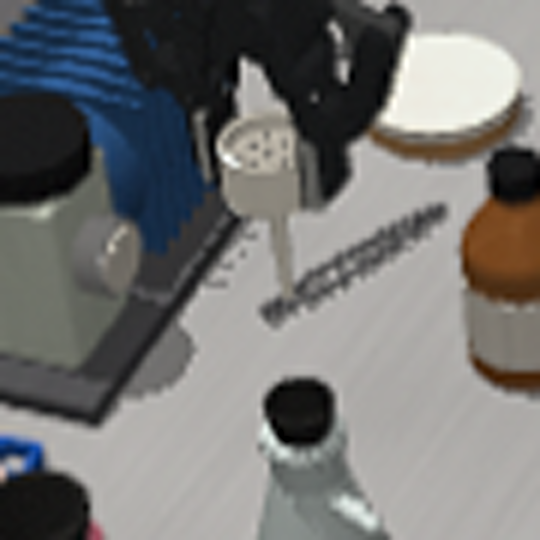

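Held straight, stem tip at (287,290) above the collar at (300,405). Lowering to just over the bore and checking alignment.

```bash
python3 -m jog '[[0.1,0,2,0],[0.1,0,4,0],[0.1,0,5,0],[0.1,0,5.5,0],[0.1,0,5.5,0],[0.1,0,5.5,0],[0.1,0,5.5,0]]';python3 -c "
from h import *
print(bot.get_obs()['eef_pos'])"
```

```text
t: 62.4
eef_pos: [0.6168, 0.2194, 0.1853]
tool_rot: [0.0, 0.708, 0.707, 0.001]
contact_force: [0.1, -0.0, -0.5]
gripper_width: 0.481
grasp_force: 26.9
[0.61681725 0.21939654 0.18532291]
```

```bash
python3 -m jog '[[-0.13,-0.02,1,0],[-0.13,-0.02,2,0],[-0.13,-0.02,2.5,0],[-0.13,-0.02,2.5,0],[-0.13,-0.02,2.5,0]]';python3 -m jog '[[0,0,0,0]]'
```

```text
t: 62.82
eef_pos: [0.6156, 0.2176, 0.1584]
tool_rot: [-0.0, 0.707, 0.707, -0.001]
contact_force: [-0.1, 0.2, -0.1]
gripper_width: 0.481
grasp_force: 26.9
t: 62.9
eef_pos: [0.616, 0.218, 0.1592]
tool_rot: [-0.0, 0.707, 0.707, 0.0]
contact_force: [0.5, -0.5, 0.1]
gripper_width: 0.481
grasp_force: 26.9
```

Well aligned. I lower on to .1285, then finer.

```bash
python3 -m jog '[[0,0.03,0.8,0],[0,0.03,1.6,0],[0,0.03,2.3,0],[0,0.03,2.7,0],[0,0.03,3,0],[0,0.03,3,0],[0,0.03,3,0]]';python3 -m jog '[[0,0,0.1,0],[0,0,0.15,0],[0,0,0.15,0],[0,0,0.15,0]]';python3 -m jog '[[0,0,0.07,0],[0,0,0.07,0],[0,0,0.07,0]]';python3 -m jog '[[0,0,0.05,0],[0,0,0.05,0],[0,0,0.05,0]]'
```

```text
t: 63.48
eef_pos: [0.6163, 0.2179, 0.129]
tool_rot: [-0.0, 0.707, 0.707, -0.0]
contact_force: [-0.0, -1.2, 0.4]
gripper_width: 0.486
grasp_force: 27.0
t: 63.82
eef_pos: [0.6163, 0.2179, 0.1278]
tool_rot: [0.0, 0.707, 0.707, 0.0]
contact_force: [0.0, 0.4, 0.1]
gripper_width: 0.486
grasp_force: 27.0
t: 64.07
eef_pos: [0.6165, 0.2181, 0.1274]
tool_rot: [0.0, 0.707, 0.707, 0.0]
contact_force: [0.2, 1.6, 1.3]
gripper_width: 0.483
grasp_force: 27.2
t: 64.32
eef_pos: [0.6166, 0.2182, 0.1271]
tool_rot: [0.0, 0.707, 0.707, 0.001]
contact_force: [-0.8, 0.8, 4.9]
gripper_width: 0.482
grasp_force: 27.5
```

```bash
python3 -m jog '[[0,0,-0.05,0],[0,0,-0.06,0],[0,0,-0.06,0]]';python3 -m jog '[[0,0,0,0],[0,0,0,0],[0,0,0,0],[0,0,0,0],[0,0,0,0],[0,0,-2,0],[0,0,-6,0],[0,0,-10,0],[0,0,-11,0],[-4,-1,-11,0],[-8,-2,-11,0],[-12,-3,-11,0],[-16,-4,-11,0],[-20,-5,-11,0],[-24,-6,-11,0],[-28,-7,-11,0],[-32,-8,-11,0],[-36,-9,-11,0],[-40,-10,-11,0],[-44,-11,-11,0]]' -0.5 25
python3 - <<'E'
from tilt import *
for n in("top","top","side"):
    c=cam(n); print(n,rim(cloud(c),.617,.2203,.154,.021)*1e3,tilt(c,.617,.2203,.154,.021,.005), "med",rim(cloud(c),.452,.150,.199,.027)*1e3)
    z=dict(np.load(n+"0.npz")); print("ref",tilt(z,.4911,-.2865,.112,.021,.005))
    if n=="top": save(c,"h.png",s=1.25)
E
```

```text
t: 64.57
eef_pos: [0.6165, 0.2181, 0.1273]
tool_rot: [0.0, 0.707, 0.707, 0.0]
contact_force: [0.1, 1.3, 4.1]
gripper_width: 0.481
grasp_force: 27.2
t: 66.23
eef_pos: [0.5049, -0.2241, 0.2372]
tool_rot: [0.0, 0.707, 0.707, -0.0]
contact_force: [-0.3, -0.5, -0.2]
gripper_width: 0.749
grasp_force: 0.0
top [615.38780821 220.67228885  39.54162849 152.82819287] (array([-0.3, -2.7]), np.float64(154.0), np.int64(87)) med [453.33346951 149.88035988  52.89806935 197.12821817]
ref (array([-0. ,  0.1]), np.float64(111.3), np.int64(85))
top [615.35340541 220.61147059  39.48815093 153.127486  ] (array([ 0.2, -3.2]), np.float64(154.2), np.int64(81)) med [453.41237745 149.84976486  52.84134972 197.02990139]
ref (array([-0. ,  0.1]), np.float64(111.3), np.int64(85))
side [615.98234547 222.66573269  42.21765696 151.2049677 ] (array([ 0.8, -1.3]), np.float64(151.8), np.int64(57)) med [452.34394789 150.86408931  54.10569236 195.73715903]
ref (array([-0.7,  0.7]), np.float64(109.6), np.int64(38))
```

View pics/h.png

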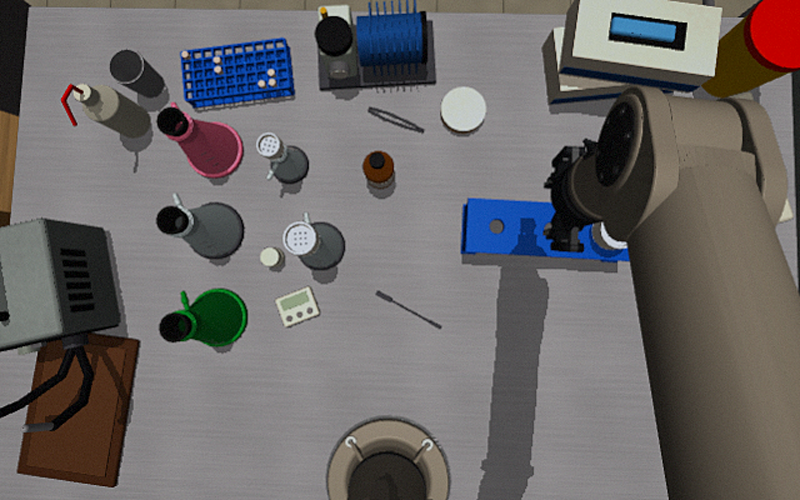

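Both funnels are in place: small at (269,145), medium at (300,237), each within about 3° of upright. Bystanders unmoved. Next the large funnel.

```bash
python3 -m jog '[[-4,0,0,0],[-8,-1,0,0],[-12,-1.6,0,0],[-16.3,-1.6,0,0],[-16.3,-1.6,3,0],[-16.3,-1.6,6,0],[-16.3,-1.6,6,0],[-16.3,-1.6,6,0],[-16.3,-1.6,6,0],[-16.3,-1.6,6,0]]' -1 35;python3 -c "
from h import *
print(bot.get_obs()['eef_pos'])"
```

```text
t: 67.22
eef_pos: [0.4915, -0.3845, 0.1793]
tool_rot: [0.002, 0.707, 0.707, 0.0]
contact_force: [0.3, -0.2, 0.3]
gripper_width: 1.004
grasp_force: 0.0
[ 0.49145138 -0.38453954  0.17931266]
```

```bash
python3 -m jog '[[-0.3,-0.35,2,0],[-0.3,-0.35,4,0],[-0.3,-0.35,6,0],[-0.3,-0.35,7.5,0],[-0.3,-0.35,8.3,0],[-0.3,-0.35,8.5,0],[-0.3,-0.35,8.5,0],[-0.3,-0.35,8.5,0]]';python3 -m jog '[[0,0,0,0],[0,0,0,0],[0,0,0,0],[0,0,0,0],[0,0,0,0],[0,0,0,0],[0,0,0,0]]' 0 35;python3 -c "
from h import *
print(bot.get_obs()['eef_pos'])"
```

```text
t: 67.88
eef_pos: [0.4872, -0.3884, 0.0935]
tool_rot: [0.001, 0.707, 0.707, 0.0]
contact_force: [0.4, -0.2, 0.0]
gripper_width: 1.002
grasp_force: 0.0
t: 68.47
eef_pos: [0.4869, -0.3885, 0.0932]
tool_rot: [0.001, 0.707, 0.707, 0.0]
contact_force: [-0.3, 1.1, 7.8]
gripper_width: 0.766
grasp_force: 37.8
[ 0.48694948 -0.38851723  0.09317533]
```

```bash
python3 -m jog '[[0,0,-1,0],[0,0,-4,0],[0,0,-8,0],[0,0,-12,0],[0,0,-16,0],[0,0,-20,0],[0,0,-21.5,0],[4,0,-21.5,0],[8,0,-21.5,0],[12,0,-21.5,0],[16,0,-21.5,0],[20,0,-21.5,0],[24,0,-21.5,0],[28,0,-21.5,0],[32,0,-21.5,0],[36,0,-21.5,0],[40,0,-21.5,0]]'; python3 -m jog '[[4,0,0,0],[8,0,0,0],[12,0,0,0],[16,0,0,0],[20,-0.5,0,0],[24,-0.93,0,0],[28,-0.93,0,0],[32,-0.93,0,0],[35.03,-0.93,0,0],[35.03,-0.93,0,0],[35.03,-0.93,0,0],[35.03,-0.93,0,0],[35.03,-0.93,0,0]]'
python3 - <<'E'
from tilt import *
print(bot.get_obs()["eef_pos"])
for n in("side",):
    c=cam(n); p=bot.get_obs()["eef_pos"]; Q=np.linalg.inv(c["pose"])
    u=cv2.projectPoints(np.array([[*p]]),cv2.Rodrigues(Q[:3,:3])[0],Q[:3,3],c["K"],c["D"])[0].ravel().astype(int)
    save(c,"l%s.png"%n,(u[0]-60,u[1]-35,u[0]+60,u[1]+85),4.5)
E
```

```text
t: 69.88
eef_pos: [0.4856, 0.0137, 0.3074]
tool_rot: [0.0, 0.707, 0.707, -0.0]
contact_force: [0.9, -0.3, -1.1]
gripper_width: 0.76
grasp_force: 39.6
t: 70.97
eef_pos: [0.4782, 0.3605, 0.3069]
tool_rot: [0.001, 0.708, 0.706, -0.0]
contact_force: [0.2, 0.2, -1.6]
gripper_width: 0.767
grasp_force: 39.6
[0.47818119 0.36053734 0.30687175]
```

View pics/lside.png

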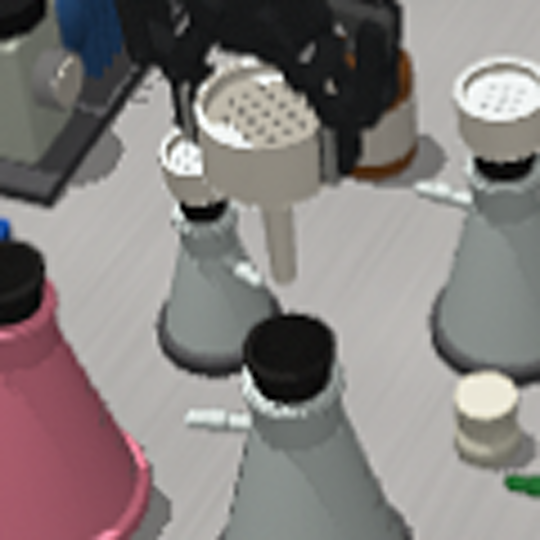

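Held straight, tip at (283,280) above the large grey flask's collar at (290,355). Lowering.

```bash
python3 -m jog '[[0.05,0,1,0],[0.05,0,2.5,0],[0.05,0,3.5,0],[0.05,0,3.5,0],[0.05,0,3.5,0],[0.05,0,3.5,0]]';python3 -m jog '[[0,0,0,0],[0,0,0,0]]'
```

```text
t: 71.52
eef_pos: [0.4778, 0.3628, 0.2724]
tool_rot: [-0.0, 0.708, 0.707, 0.0]
contact_force: [0.4, 0.2, -1.1]
gripper_width: 0.763
grasp_force: 39.6
t: 71.68
eef_pos: [0.4779, 0.363, 0.2727]
tool_rot: [0.0, 0.707, 0.707, 0.001]
contact_force: [-0.7, 0.2, -0.9]
gripper_width: 0.765
grasp_force: 39.6
```

```bash
python3 -m jog '[[-0.1,0,1,0],[-0.1,0,2.5,0],[-0.1,0,4,0],[-0.1,0,5.5,0],[-0.1,0,6.7,0],[-0.1,0,7.2,0],[-0.1,0,7.4,0],[-0.1,0,7.4,0],[-0.1,0,7.4,0]]';python3 -m jog '[[0,0,0.1,0],[0,0,0.15,0],[0,0,0.15,0],[0,0,0.15,0]]';python3 -m jog '[[0,0,0.07,0],[0,0,0.07,0],[0,0,0.07,0]]';python3 -m jog '[[0,0,0.05,0],[0,0,0.05,0],[0,0,0.05,0]]'
```

```text
t: 72.43
eef_pos: [0.4777, 0.362, 0.1984]
tool_rot: [0.0, 0.707, 0.707, 0.0]
contact_force: [-0.4, -0.4, -0.2]
gripper_width: 0.762
grasp_force: 39.8
t: 72.77
eef_pos: [0.4781, 0.3626, 0.1975]
tool_rot: [-0.0, 0.707, 0.707, 0.001]
contact_force: [-0.5, 1.6, 4.9]
gripper_width: 0.764
grasp_force: 39.9
t: 73.02
eef_pos: [0.478, 0.363, 0.197]
tool_rot: [-0.0, 0.707, 0.707, 0.001]
contact_force: [-0.8, 3.3, 6.4]
gripper_width: 0.766
grasp_force: 40.5
t: 73.27
eef_pos: [0.478, 0.3632, 0.1968]
tool_rot: [-0.0, 0.707, 0.707, 0.002]
contact_force: [-1.0, 1.8, 8.1]
gripper_width: 0.76
grasp_force: 40.5
```

```bash
python3 -m jog '[[0,0,-0.1,0],[0.05,0,-0.2,0],[0.12,0,-0.2,0],[0.12,0,-0.2,0]]';python3 -m jog '[[0,0,0.1,0],[0,0,0.1,0],[0,0,0.1,0]]';python3 -m jog '[[0,0,0.07,0],[0,0,0.07,0],[0,0,0.07,0]]'
```

```text
t: 73.6
eef_pos: [0.4775, 0.3628, 0.1973]
tool_rot: [0.0, 0.707, 0.707, -0.0]
contact_force: [0.1, 0.9, 3.1]
gripper_width: 0.763
grasp_force: 39.8
t: 73.85
eef_pos: [0.4776, 0.3635, 0.1965]
tool_rot: [-0.0, 0.707, 0.707, 0.001]
contact_force: [0.1, 4.0, 3.3]
gripper_width: 0.763
grasp_force: 40.2
t: 74.1
eef_pos: [0.4777, 0.3637, 0.1963]
tool_rot: [-0.0, 0.707, 0.707, 0.001]
contact_force: [-1.3, 3.8, 5.9]
gripper_width: 0.762
grasp_force: 40.4
```

```bash
python3 -m jog '[[0,0,-0.15,0],[0.15,0,-0.15,0],[0.15,0,-0.15,0],[0.15,0,-0.15,0]]';python3 -m jog '[[0,0,0.08,0],[0,0,0.08,0],[0,0,0.08,0]]';python3 -m jog '[[0,0,0.07,0],[0,0,0.07,0],[0,0,0.07,0]]'
```

```text
t: 74.43
eef_pos: [0.4774, 0.364, 0.1964]
tool_rot: [-0.0, 0.707, 0.707, -0.001]
contact_force: [0.7, 2.1, -0.9]
gripper_width: 0.762
grasp_force: 39.8
t: 74.68
eef_pos: [0.4775, 0.3643, 0.1961]
tool_rot: [0.0, 0.707, 0.707, -0.0]
contact_force: [-1.2, 1.6, 0.5]
gripper_width: 0.766
grasp_force: 39.9
t: 74.93
eef_pos: [0.4775, 0.3645, 0.1958]
tool_rot: [0.0, 0.707, 0.707, 0.0]
contact_force: [-1.7, -0.1, 3.9]
gripper_width: 0.766
grasp_force: 40.1
```

Now centred at the expected height with little side force. I back off slightly, release and check.

```bash
python3 -m jog '[[0,0,-0.05,0],[0,0,-0.05,0],[0,0,-0.05,0]]';python3 -m jog '[[0,0,0,0],[0,0,0,0],[0,0,0,0],[0,0,0,0],[0,0,0,0],[0,0,-2,0],[0,0,-6,0],[0,0,-10,0],[0,0,-11,0],[-4,0,-11,0],[-8,0,-11,0],[-12,0,-11,0],[-16,0,-11,0],[-20,0,-11,0],[-24,0,-11,0],[-28,0,-11,0],[-32,0,-11,0],[-36,0,-11,0],[-40,0,-11,0],[-44,0,-11,0]]' -1 35
python3 - <<'E'
from tilt import *
for n in("top","top","side"):
    c=cam(n); w=cloud(c)
    print(n,"L",rim(w,.478,.365,.236,.033)*1e3,tilt(c,.478,.365,.236,.033,.005),"M",tilt(c,.452,.150,.199,.027,.005),"S",tilt(c,.617,.2203,.154,.021,.005))
    z=dict(np.load(n+"0.npz")); print("refL",tilt(z,.488,-.3866,.134,.033,.005))
    save(c,"z%s.png"%n,(110,60,330,290) if n=="top" else (170,180,390,350),2.5 if n=="top" else 3.4)
E
```

```text
t: 75.18
eef_pos: [0.4775, 0.3644, 0.196]
tool_rot: [-0.0, 0.707, 0.707, -0.0]
contact_force: [-1.6, 1.0, 0.9]
gripper_width: 0.765
grasp_force: 39.8
t: 76.85
eef_pos: [0.4768, -0.0776, 0.3064]
tool_rot: [0.001, 0.707, 0.707, -0.0]
contact_force: [-0.1, -0.7, -0.8]
gripper_width: 1.003
grasp_force: 0.0
top L [476.03335244 365.97066518  65.39704489 233.47642065] (array([ 1.1, -2.5]), np.float64(235.3), np.int64(202)) M (array([-2.7, -1.8]), np.float64(197.6), np.int64(162)) S (array([-1.7, -3.2]), np.float64(154.1), np.int64(85))
refL (array([-0.3, -0.2]), np.float64(133.3), np.int64(194))
top L [476.06425514 365.75466139  65.17999547 233.73698527] (array([ 0.9, -2.2]), np.float64(235.2), np.int64(211)) M (array([-2.2, -1. ]), np.float64(197.6), np.int64(149)) S (array([ 0.4, -3.8]), np.float64(153.8), np.int64(83))
refL (array([-0.3, -0.2]), np.float64(133.3), np.int64(194))
side L [475.72033595 369.13027344  65.60057757 233.66462109] (array([ 1.2, -3.1]), np.float64(234.4), np.int64(131)) M (array([-1.5, -1.8]), np.float64(196.3), np.int64(61)) S (array([ 0.9, -3.1]), np.float64(152.1), np.int64(53))
refL (array([-0.8, -0.7]), np.float64(132.2), np.int64(57))
```

View pics/zside.png

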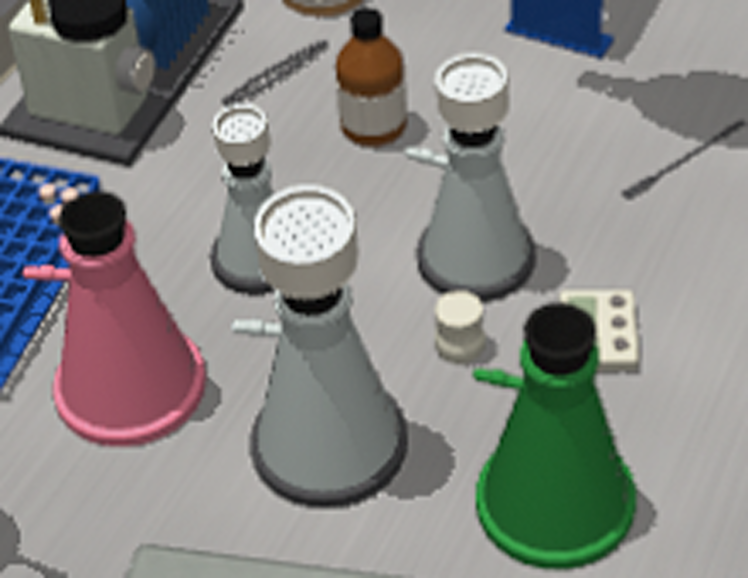

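All three funnels sit in the collars of their own flasks, each tilted about 2–4°. The bottle, jar and look-alikes are undisturbed. Handing in.

```bash
python3 -c "
from station import bot
print(bot.hand_in())"
```

```text
the job is handed in; nothing more can be done
None
```

I handed the job in at about 77 s: collar in the medium flask, then each funnel in its own flask's collar, tilted about 2–4°. The collar jammed leaning on its first try and I also pushed it sideways with up to 8 N, so I reseated it, and it was about 2° off upright before its funnel went in. The bottle, jar and look-alikes were not touched.

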